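# Clear the milling fixture and change over the cylinders

## Robot

A 7-joint arm with a two-finger parallel gripper is mounted at the origin on the work surface. World frame = base frame: x ahead of the robot, y to its left, z up, the work surface at z = 0. Lengths are in m, angles in rad, forces in N, time in s.
With the tool pointing down it reaches from about 0.425 to 0.975 m from the base axis. Payload 16.7 kg.
Tool frame: the origin (TCP) lies midway between the tips of the shut fingers; the grasp point (between the pads) lies 19 mm behind it; z points along the fingers, y is the direction in which the jaws open and shut (so a half turn about z gives the same grasp; the last joint's range is limited). The gripper opens to 85 mm and grips with 20 to 120 N. Pads are 22 mm wide; open, the fingers measure 114 mm over their backs; the gripper's body (76 mm by 85 mm) begins 54 mm behind the grasp point. The pads swing forward as they close: fully open they stand 13 mm farther back than shut.
Start: joints at [-1.454, 0.426, 0.074, 1.606, -0.034, 1.111, -0.067], TCP at [0.178, 0.651, 0.231] pointing down, gripper open.
Joint ranges: [-2.85, 2.85], [-0.5, 2.14], [-1.23, 1.37], [0.21, 2.46], [-1.02, 4.16], [0.16, 2.05], [-2.73, 2.73]. Speed limits (rad/s): [1.89, 1.89, 2.39, 2.39, 3.01, 3.01, 3.01].

## Interface

Orientations are given as [roll, pitch, yaw] about the fixed x, y, z axes, in that order (R = Rz(yaw) Ry(pitch) Rx(roll)).
In Python, from station import arm gives the robot as it stands.
- The arm moves only by the tool servo_tool, never from a script. Its argument "moves" is a list of rows, each an object with "jaw": the opening, from 0 (shut) to 1 (fully open); "slide": the shift along the world's x, y, z in mm, a list of three; "turn": the turn, a rotation vector about the world's x, y, z in rad, a list of three. In form: [{"jaw": jaw, "slide": [tx, ty, tz], "turn": [wx, wy, wz]}, ...]. A call has 1 to 12 rows; each row is the pose to reach, as a shift and turn from the pose measured when the call began; what a row does not reach only later rows make up. A row lasts 1/12 s, in which the tool goes at most 41.7 mm and 7.16 degrees, less where a joint would pass 70% of its speed; a pose out of reach is approached as far as the arm can. A call with a gripper value outside its range is refused whole. The fingers move at their own pace and stop on an object; the grip force is fixed at half the most. Time passes only in rows, so rows that repeat a pose let the fingers close. It gives the time, the measured TCP pose, the force and the opening at its end, in the units of the state.
- arm.get_obs(): the state, without advancing time (a new reading comes with each control period).
- arm.read_camera(name): name is "scene" or "top" or "wrist"; returns (picture, depth): 480x640x3 uint8, blue, green, red; 480x640 float32, m along the optical axis (not along the pixel's ray), 0 where there is no reading.
- arm.camera_info(name): a dict with "K" (3x3 intrinsics, pixels), "world_from_camera" (4x4, takes a point from camera to world coordinates); the wrist camera has in their place "T_tool_cam" (4x4, takes a point from camera to tool coordinates, whose origin is the TCP and whose axes are the flange's). Camera axes: x right, y down, z forward; pixel columns grow to the right and rows downward; lengths in m; the calibration is good to about 2 mm. A picture is of the moment at which its call begins: read the wrist's pose just before it. camera_info takes no time and is no camera call.
- arm.close_job(): hands the job in, once; it reports no verdict.
Trained networks look in the newest picture that a camera, given by its name, has taken for a name from the list of things; names that differ only in an ending like _2 or _b are one class to them, and where a whole thing is asked for, a point or a joint stands for the part that bears it (a point fixed in the world has none). Each returns a list of dicts, best first, with "confidence" (0 to 1); they miss things now and then, are a little off and sometimes report something else, mostly with a low value. They report only what shows in the picture. A call takes as long as a camera call.
- arm.masks_of(camera, label): "mask" (480x640 bool, what is visible of it) and "extent" ([left, top, right, bottom] in pixels, round what is visible of it).
- arm.spot_point(camera, label): "at" ([column, row] in pixels: a listed point, or the origin of a listed thing).
The state is a dict: "time_s": time; "qpos": joint angles; "qvel": joint speeds; "joint_torque": joint torques, N m; "position": TCP position; "eef_rot": TCP orientation; "wrist_force": force on the tool from outside, world axes, zero at the start; "moment": the same for the moment, N m; "width": finger opening in m.
Only numpy, scipy, OpenCV 4.12 (cv2) and the standard library are available. Lean on these libraries where they do the work, as an engineer would, in place of code of your own. Each camera call takes 0.05 s, during which the arm holds its last target.

## Task

First clear all the offcuts off the fixture plate into the grey scrap bin. Once they are all in it, swap the finned cylinder and the square-footed barrel: each must end standing upright in the middle of the pad that the other one started on (the round steel pad on the plate and the plywood pad), set down rather than dropped and never tipped over. Leave the tin, hammer, T-key and milling cutter where they are.

Things in the scene. Friction and masses are not known exactly. Their poses are not given: they have to be found in the camera images.
- bin: open grey sheet-metal scrap bin, fixed to the table, outside 200 mm along its x, 160 mm along its y, 90 mm high, walls and floor 4 mm. Origin: centre of its underside.
- plate: fixed grey ground-steel fixture plate, 280 mm along its x, 340 mm along its y, 12 mm thick, origin at the centre of its underside. The offcuts start on the half towards the robot (its -x half), the fixture pad stands on the far half.
- fixture: fixed round steel fixture pad on the plate, 104 mm diameter, 10 mm thick, dark centre dot; origin at the centre of its underside, its top 10 mm above that (22 mm above the table)
- stand: fixed square plywood waiting pad on the table beside the plate, 120 x 120 mm, 22 mm high, dark centre dot; origin at the centre of its underside, its top 22 mm above that
- finned: small finned engine cylinder, about 0.45 kg, standing on one of the two pads (either one), 70 mm high: round foot 60 mm diameter and 12 mm high, dark fins 72 mm diameter from 12 to 40 mm, plain round neck 40 mm diameter from 40 to 70 mm, by which to grip it. Origin: centre of its underside, z up its axis.
- flanged: plain barrel with a square foot, about 0.45 kg, standing on the other pad, 70 mm high: foot 64 x 64 x 14 mm, above it a plain round barrel 40 mm diameter up to 70 mm, by which to grip it. Origin: centre of its underside, z up its axis.
- square_end: Offcut (may be absent): sawn end of bright square bar, 30 x 30 x 25 mm high. Sizes along its x, y, z where they differ; origin at the centre of its underside as it starts, z up.
- hex_end: Offcut (may be absent): short sawn end of hexagonal brass bar standing on its sawn face, 26 mm across flats (one pair of flats faces +-y), 22 mm high. Sizes along its x, y, z where they differ; origin at the centre of its underside as it starts, z up.
- channel: Offcut (may be absent): offcut of aluminium U-channel, open side up, 42 mm along x, 36 mm wide along y, 24.5 mm high, 5 mm thick: a floor and two side walls at its +-y sides, its +-x ends open (grip it across y). Sizes along its x, y, z where they differ; origin at the centre of its underside as it starts, z up.
- packing: Offcut (may be absent): softwood packing block, 50 x 25 x 22 mm high. Sizes along its x, y, z where they differ; origin at the centre of its underside as it starts, z up.
- ply: Offcut (may be absent): plywood offcut, 45 x 32 x 18 mm high. Sizes along its x, y, z where they differ; origin at the centre of its underside as it starts, z up.
- round_end: Offcut (may be absent): sawn end of round aluminium bar standing on end, 32 mm diameter, 24 mm high. Sizes along its x, y, z where they differ; origin at the centre of its underside as it starts, z up.
- flat_end: Offcut (may be absent): sawn end of dark flat steel bar, 55 x 20 x 18 mm high. Sizes along its x, y, z where they differ; origin at the centre of its underside as it starts, z up.
- tin: Bystander: green tin, 80 mm diameter, 88 mm high, origin at the centre of its underside
- hammer: Bystander: hammer about 200 mm long with a wooden handle lying on the table, handle towards its -x, origin under its middle
- key: Bystander: T-handled hex key lying flat, 160 mm long, red cross-handle towards its -x, origin on the underside of the shaft, 15 mm from its tip
- cutter: Bystander: milling cutter lying on the table, 90 mm long, 36 mm diameter head towards its +x, origin under the joint of head and shank

How it is judged:
On the way, in this order (a step that is already met when the one before it is completed fails the run):
1. all the offcuts present are in the scrap bin (x of square_end in the frame of bin between -0.096 and 0.096 m and y of square_end in the frame of bin between -0.076 and 0.076 m and z of square_end in the frame of bin between 0 and 0.09 m and x of hex_end in the frame of bin between -0.096 and 0.096 m and y of hex_end in the frame of bin between -0.076 and 0.076 m and z of hex_end in the frame of bin between 0 and 0.09 m and x of channel in the frame of bin between -0.096 and 0.096 m and y of channel in the frame of bin between -0.076 and 0.076 m and z of channel in the frame of bin between 0 and 0.09 m and x of packing in the frame of bin between -0.096 and 0.096 m and y of packing in the frame of bin between -0.076 and 0.076 m and z of packing in the frame of bin between 0 and 0.09 m and x of ply in the frame of bin between -0.096 and 0.096 m and y of ply in the frame of bin between -0.076 and 0.076 m and z of ply in the frame of bin between 0 and 0.09 m and x of round_end in the frame of bin between -0.096 and 0.096 m and y of round_end in the frame of bin between -0.076 and 0.076 m and z of round_end in the frame of bin between 0 and 0.09 m and x of flat_end in the frame of bin between -0.096 and 0.096 m and y of flat_end in the frame of bin between -0.076 and 0.076 m and z of flat_end in the frame of bin between 0 and 0.09 m), for 0.2 s.
2. after that, one of the two cylinders is taken off its pad (distance of any of finned, flanged from where it was at the start of the episode above 0.06 m), for 0.1 s.
3. the two cylinders stand on each other's pads (((horizontal distance between finned and fixture below 0.015 m and z of finned in the frame of fixture between 0.006 and 0.014 m and distance of each of finned, flanged from where it was at the start of the episode above 0.1 m and horizontal distance between flanged and stand below 0.015 m and z of flanged in the frame of stand between 0.018 and 0.026 m) or (horizontal distance between flanged and fixture below 0.015 m and z of flanged in the frame of fixture between 0.006 and 0.014 m and distance of each of flanged, finned from where it was at the start of the episode above 0.1 m and horizontal distance between finned and stand below 0.015 m and z of finned in the frame of stand between 0.018 and 0.026 m)) and angle between each of finned, flanged's own z axis and vertical below 0.1 rad and linear speed of each of finned, flanged below 0.02 m/s), for 0.2 s.
At the end, for the whole second after the job is handed in: Every offcut present lies at rest inside the scrap bin, below its rim; the finned cylinder and the square-footed barrel have changed pads, each upright (within 0.1 rad), at rest on the pad's top and within 15 mm of its centre (all of step 1 and all of step 3 and linear speed of each of square_end, hex_end, channel, packing, ply, round_end, flat_end below 0.03 m/s); the robot touches nothing.
It fails at once if a bystander (tin, hammer, T-key, cutter) is shifted by more than 30 mm (distance of any of tin, hammer, key, cutter from where it was at the start of the episode above 0.03 m).
It fails at once if a cylinder is tipped by more than 0.6 rad (angle between any of finned, flanged's own z axis and vertical above 0.6 rad).
It fails at once if a cylinder is let go in the air, its foot more than 60 mm above the table ((height (world z) of finned above 0.06 m and contact force between finned and the fingers below 0.02 N) or (height (world z) of flanged above 0.06 m and contact force between flanged and the fingers below 0.02 N)).
Of square_end, hex_end, channel, packing, ply, round_end, flat_end only 5 to 7 are there at a start; the rules pass over those that are not, and their reading is None.
At some moment in a run one of square_end, hex_end, channel, packing, ply, round_end, flat_end may be knocked a few centimetres aside while the robot is not near it.
It also fails if it takes over 210 s, if anything falls off the work surface, if the arm or the gripper's body presses on something with over 40 N, if the wrist force passes 120 N, or if a joint passes its speed limit or range.

## Working session

There is one attempt and no reset: what is moved stays moved. The work goes in short steps, Python scripts to look and compute and a tool call to move; the robot and the scene stay as the last step left them, time stands still between calls to the robot, and variables do not carry over. Pictures are saved under pics/ and viewed, and the job is handed in when it is done.

Besides the shell and the picture viewer there is one more tool, called after "Emit:" by a JSON object that holds its "method" and its "body". servo_tool: Moves the arm, as the interface text tells. Its arguments: {"type":"object","properties":{"moves":{"type":"array","items":{"type":"object","properties":{"jaw":{"type":"number"},"slide":{"type":"array","items":{"type":"number"}},"turn":{"type":"array","items":{"type":"number"}}}}}},"required":["moves"]}

```bash
ls; mkdir -p pics; cat > h.py <<'E'
from station import arm
import numpy as np, cv2
def shot(name,fn):
    im,d=arm.read_camera(name); cv2.imwrite('pics/'+fn,im); return im,d
def Rm(rpy):
    from scipy.spatial.transform import Rotation as R
    return R.from_euler('xyz',rpy).as_matrix()
def wfc(name,obs=None):
    i=arm.camera_info(name)
    if name!='wrist': return np.array(i['K']),np.array(i['world_from_camera'])
    o=obs or arm.get_obs(); T=np.eye(4); T[:3,:3]=Rm(o['eef_rot']); T[:3,3]=o['position']
    return np.array(i['K']),T@np.array(i['T_tool_cam'])
def cloud(name,d,obs=None):
    K,T=wfc(name,obs); v,u=np.mgrid[:480,:640]
    p=np.stack([(u-K[0,2])/K[0,0]*d,(v-K[1,2])/K[1,1]*d,d],-1)
    return p@T[:3,:3].T+T[:3,3]
E
python3 - <<'E'
from h import *
o=arm.get_obs(); print(o)
shot('scene','s0.png'); shot('top','t0.png'); shot('wrist','w0.png')
for c in('scene','top','wrist'): print(c,{k:np.round(v,3).tolist() for k,v in arm.camera_info(c).items()})
E
```

```text
pics
{'time_s': 0.0, 'qpos': array([-1.45351155,  0.42674014,  0.07384826,  1.60663056, -0.03410094,
        1.11079748, -0.06710046]), 'qvel': array([-5.37195475e-04, -6.64616925e-04, -9.51969126e-04,  7.00863188e-05,
        5.46244717e-04, -1.79805423e-04, -1.06422183e-03]), 'joint_torque': array([ 7.48937127e-04, -9.49843812e+01,  3.76132205e+00, -4.63505459e+01,
        1.92103407e-02,  1.02619501e-02,  6.77707226e-05]), 'position': array([0.17786778, 0.65070757, 0.23059469]), 'eef_rot': array([-3.14028001e+00,  9.62798311e-05,  2.87477707e+00]), 'wrist_force': array([ 0.68355095,  0.13525536, -0.64185813]), 'moment': array([-0.03921104, -0.01082871,  0.01740896]), 'width': 0.08556255961064763}
scene {'K': [[601.246, 0.0, 316.814], [0.0, 601.246, 236.205], [0.0, 0.0, 1.0]], 'world_from_camera': [[-0.864, 0.333, -0.378, 1.017], [0.503, 0.576, -0.644, 0.847], [0.003, -0.747, -0.665, 0.917], [0.0, 0.0, 0.0, 1.0]]}
top {'K': [[477.843, 0.0, 319.244], [0.0, 477.843, 235.453], [0.0, 0.0, 1.0]], 'world_from_camera': [[-0.02, -0.983, 0.182, 0.343], [-1.0, 0.023, 0.016, 0.0], [-0.02, -0.181, -0.983, 0.983], [0.0, 0.0, 0.0, 1.0]]}
wrist {'K': [[356.084, 0.0, 320.913], [0.0, 356.084, 233.157], [0.0, 0.0, 1.0]], 'T_tool_cam': [[-0.0, -0.96, -0.279, 0.071], [1.0, -0.0, -0.001, -0.001], [0.001, -0.279, 0.96, -0.143], [0.0, 0.0, 0.0, 1.0]]}
```

View pics/s0.png

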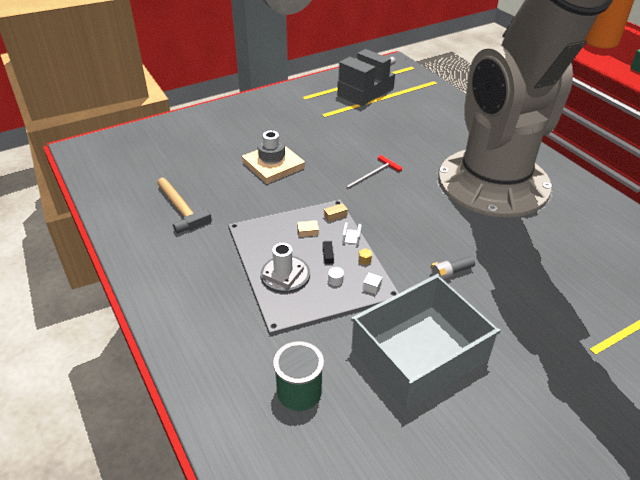

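View pics/t0.png

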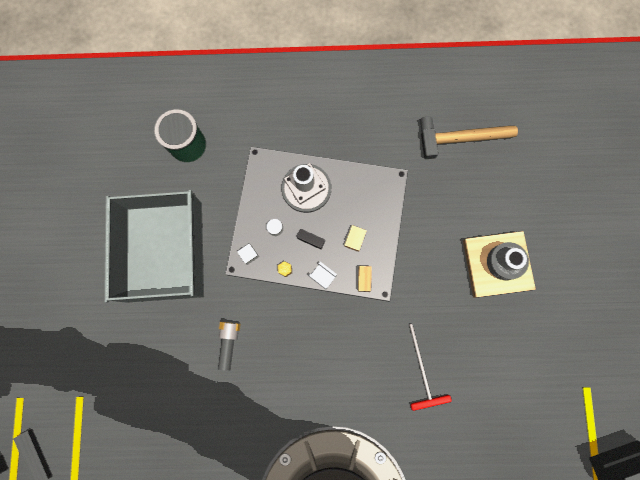

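View pics/w0.png

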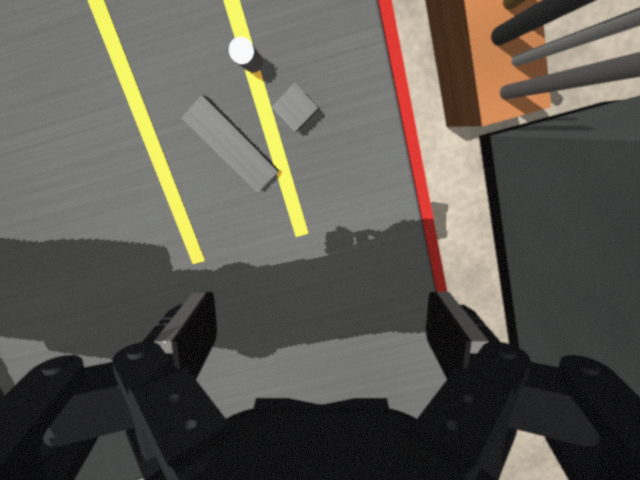

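All seven offcuts are visible in the top view, on the plate at about (240–370, 225–290). The barrel is on the fixture at (303,185), the finned cylinder on the plywood pad at (510,260), and the bin at (150,245). Next I'll measure them.

```bash
cat > meas.py <<'E'
from h import *
import sys
def measure(cam,labels,zmin=0.004,obs=None,verbose=True):
    im,d=arm.read_camera(cam); P=cloud(cam,d,obs); out={}
    for l in labels:
        ms=arm.masks_of(cam,l)
        for m in ms[:2]:
            if m['confidence']<0.3: continue
            k=m['mask']&(d>0); p=P[k]
            if len(p)<10: continue
            zt=np.percentile(p[:,2],95)
            t=p[p[:,2]>zt-0.006]
            (cx,cy),(w,h),a=cv2.minAreaRect((t[:,:2]*1000).astype(np.float32))
            print(l,'conf %.2f'%m['confidence'],'n',len(p),'ztop %.3f'%zt,'topmean',np.round(t[:,:2].mean(0),4),'rect c',round(cx,1),round(cy,1),'wh',round(w,1),round(h,1),'a %.1f'%a,'ext',np.round(m['extent']).tolist())
    return im,d,P
E
python3 - <<'E'
from meas import *
im,d,P=measure('top',['bin','plate','fixture','stand','finned','flanged','square_end','hex_end','channel','packing','ply','round_end','flat_end','tin','cutter','key','hammer'])
K,T=wfc('top')
for l in ['fixture','stand','finned','flanged','bin']:
  for s in arm.spot_point('top',l)[:1]: print(l,s)
E
```

```text
bin conf 0.76 n 10264 ztop 0.089 topmean [0.4978 0.3429] rect c 497.5 341.0 wh 203.0 168.5 a 2.7 ext [103.0, 194.0, 202.0, 302.0]
plate conf 0.58 n 17601 ztop 0.014 topmean [0.5491 0.0142] rect c 553.4 18.3 wh 340.0 280.5 a 79.6 ext [222.0, 148.0, 410.0, 301.0]
fixture conf 0.92 n 899 ztop 0.025 topmean [0.6093 0.0364] rect c 620.2 40.3 wh 95.7 102.7 a 9.2 ext [284.0, 164.0, 329.0, 214.0]
stand conf 0.82 n 2296 ztop 0.023 topmean [ 0.4508 -0.3351] rect c 454.6 -346.1 wh 119.4 121.6 a 6.3 ext [464.0, 232.0, 535.0, 297.0]
finned conf 0.35 n 17468 ztop 0.014 topmean [0.5491 0.0139] rect c 553.4 18.3 wh 340.0 280.5 a 79.6 ext [224.0, 147.0, 411.0, 300.0]
flanged conf 0.55 n 967 ztop 0.093 topmean [0.6288 0.0433] rect c 629.1 43.3 wh 38.8 37.9 a 71.6 ext [283.0, 167.0, 324.0, 201.0]
square_end conf 0.60 n 288 ztop 0.038 topmean [0.4846 0.1609] rect c 484.8 161.1 wh 29.8 30.1 a 35.2 ext [236.0, 244.0, 260.0, 266.0]
square_end conf 0.59 n 17319 ztop 0.014 topmean [0.5494 0.014 ] rect c 553.3 18.3 wh 339.9 280.3 a 79.6 ext [222.0, 147.0, 407.0, 299.0]
hex_end conf 0.74 n 128 ztop 0.035 topme
[... 1206 characters left out ...]
98.0 wh 83.2 83.1 a 35.5 ext [152.0, 110.0, 205.0, 162.0]
key conf 0.69 n 597 ztop 0.013 topmean [ 0.2119 -0.1888] rect c 255.2 -196.3 wh 75.9 163.9 a 87.7 ext [411.0, 324.0, 454.0, 412.0]
hammer conf 0.90 n 1597 ztop 0.027 topmean [ 0.7292 -0.2822] rect c 716.5 -302.4 wh 200.5 88.6 a 81.3 ext [418.0, 115.0, 516.0, 162.0]
hammer conf 0.57 n 268 ztop 0.038 topmean [0.4846 0.1609] rect c 484.8 161.1 wh 29.8 30.1 a 35.2 ext [237.0, 243.0, 260.0, 265.0]
fixture {'at': [308.5, 188.8], 'confidence': 0.6}
stand {'at': [492.7, 262.8], 'confidence': 0.96}
finned {'at': [502.5, 266.7], 'confidence': 0.95}
flanged {'at': [303.8, 190.2], 'confidence': 0.76}
bin {'at': [164.4, 253.1], 'confidence': 0.75}
```

All sizes and heights match the specs, so these positions can be trusted. First I'll move above the square offcut.

Emit:
{"method": "servo_tool", "body": {"moves": [{"jaw": 1,"slide": [307,-490,-30],"turn": [0,0,-0.689]},{"jaw": 1,"slide": [307,-490,-30],"turn": [0,0,-0.689]},{"jaw": 1,"slide": [307,-490,-30],"turn": [0,0,-0.689]},{"jaw": 1,"slide": [307,-490,-30],"turn": [0,0,-0.689]},{"jaw": 1,"slide": [307,-490,-30],"turn": [0,0,-0.689]},{"jaw": 1,"slide": [307,-490,-30],"turn": [0,0,-0.689]},{"jaw": 1,"slide": [307,-490,-30],"turn": [0,0,-0.689]},{"jaw": 1,"slide": [307,-490,-30],"turn": [0,0,-0.689]},{"jaw": 1,"slide": [307,-490,-30],"turn": [0,0,-0.689]},{"jaw": 1,"slide": [307,-490,-30],"turn": [0,0,-0.689]},{"jaw": 1,"slide": [307,-490,-30],"turn": [0,0,-0.689]},{"jaw": 1,"slide": [307,-490,-30],"turn": [0,0,-0.689]}]}}

```text
time_s: 2.3
position: [0.4438, 0.2261, 0.2057]
eef_rot: [3.141, -0.0, 2.186]
wrist_force: [1.5, 0.3, 0.0]
width: 0.0853
```

Emit:
{"method": "servo_tool", "body": {"moves": [{"jaw": 0.7,"slide": [41,-65,-10],"turn": [0,0,0]},{"jaw": 0.7,"slide": [41,-65,-10],"turn": [0,0,0]},{"jaw": 0.7,"slide": [41,-65,-10],"turn": [0,0,0]},{"jaw": 0.7,"slide": [41,-65,-10],"turn": [0,0,0]}]}}

```text
time_s: 2.63
position: [0.4856, 0.159, 0.1956]
eef_rot: [3.141, 0.0, 2.182]
wrist_force: [0.3, 0.7, 1.0]
width: 0.0596
```

```bash
python3 - <<'E'
from meas import *
o=arm.get_obs();print(o['position'],o['eef_rot'])
im,d,P=measure('wrist',['square_end','hex_end','channel','packing','ply','round_end','flat_end'],obs=o)
cv2.imwrite('pics/w1.png',im)
E
```

```text
[0.48561502 0.15904198 0.1956066 ] [3.14093646e+00 6.61425556e-05 2.18178037e+00]
square_end conf 0.59 n 1397 ztop 0.039 topmean [0.4839 0.1612] rect c 484.4 160.9 wh 29.7 30.0 a 34.5 ext [303.0, 192.0, 340.0, 233.0]
hex_end conf 0.58 n 899 ztop 0.036 topmean [0.4523 0.0869] rect c 452.7 86.7 wh 25.6 29.5 a 26.0 ext [233.0, 232.0, 264.0, 272.0]
packing conf 0.48 n 57 ztop 0.021 topmean [ 0.4197 -0.061 ] rect c 416.3 -60.9 wh 2.2 19.1 a 85.0 ext [137.0, 335.0, 155.0, 347.0]
ply conf 0.50 n 235 ztop 0.031 topmean [ 0.5268 -0.035 ] rect c 493.9 51.6 wh 13.5 231.5 a 19.8 ext [234.0, 371.0, 250.0, 402.0]
ply conf 0.42 n 1400 ztop 0.038 topmean [0.429  0.0142] rect c 436.9 9.9 wh 42.3 35.7 a 49.9 ext [159.0, 281.0, 217.0, 337.0]
round_end conf 0.86 n 1030 ztop 0.038 topmean [0.5375 0.1071] rect c 538.4 106.5 wh 29.8 30.8 a 35.0 ext [315.0, 269.0, 357.0, 304.0]
flat_end conf 0.61 n 1320 ztop 0.032 topmean [0.5131 0.0348] rect c 512.3 32.7 wh 55.5 20.5 a 64.6 ext [248.0, 305.0, 302.0, 352.0]
flat_end conf 0.30 n 1099 ztop 0.038 topmean [0.5377 0.107 ] rect c 538.1 106.2 wh 30.7 30.9 a 35.0 ext [315.0, 265.0, 354.0, 308.0]
```

View pics/w1.png

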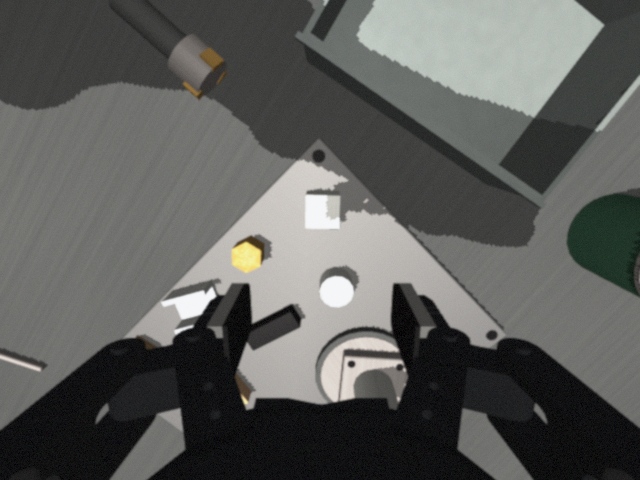

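Emit:
{"method": "servo_tool", "body": {"moves": [{"jaw": 0.7,"slide": [-1,2,-140],"turn": [0,0,0]},{"jaw": 0.7,"slide": [-1,2,-140],"turn": [0,0,0]},{"jaw": 0.7,"slide": [-1,2,-140],"turn": [0,0,0]},{"jaw": 0.7,"slide": [-1,2,-140],"turn": [0,0,0]},{"jaw": 0.7,"slide": [-1,2,-178],"turn": [0,0,0]},{"jaw": 0.7,"slide": [-1,2,-178],"turn": [0,0,0]},{"jaw": 0,"slide": [-1,2,-178],"turn": [0,0,0]},{"jaw": 0,"slide": [-1,2,-178],"turn": [0,0,0]},{"jaw": 0,"slide": [-1,2,-178],"turn": [0,0,0]},{"jaw": 0,"slide": [-1,2,-178],"turn": [0,0,0]},{"jaw": 0,"slide": [-1,2,-178],"turn": [0,0,0]}]}}

```text
time_s: 3.95
position: [0.4846, 0.1646, 0.0199]
eef_rot: [3.137, -0.001, 2.187]
wrist_force: [-2.5, -1.7, 12.9]
width: 0.0285
```

Emit:
{"method": "servo_tool", "body": {"moves": [{"jaw": 0,"slide": [0,0,120],"turn": [0,0,0]},{"jaw": 0,"slide": [0,0,120],"turn": [0,0,0]},{"jaw": 0,"slide": [0,0,125],"turn": [0,0,0]},{"jaw": 0,"slide": [-25,200,130],"turn": [0,0,0]},{"jaw": 0,"slide": [-25,200,130],"turn": [0,0,0]},{"jaw": 0,"slide": [-25,200,130],"turn": [0,0,0]},{"jaw": 0,"slide": [-25,200,130],"turn": [0,0,0]},{"jaw": 0,"slide": [-25,200,130],"turn": [0,0,0]},{"jaw": 0,"slide": [-25,200,100],"turn": [0,0,0]},{"jaw": 0,"slide": [-25,200,60],"turn": [0,0,0]},{"jaw": 0,"slide": [-25,200,60],"turn": [0,0,0]},{"jaw": 0,"slide": [-25,200,60],"turn": [0,0,0]}]}}

```text
time_s: 4.95
position: [0.459, 0.3637, 0.0799]
eef_rot: [3.14, 0.0, 2.187]
wrist_force: [1.2, 0.1, -0.6]
width: 0.0286
```

Emit:
{"method": "servo_tool", "body": {"moves": [{"jaw": 0.6,"slide": [0,0,0],"turn": [0,0,0]},{"jaw": 0.6,"slide": [0,0,0],"turn": [0,0,0]},{"jaw": 0.6,"slide": [0,0,40],"turn": [0,0,0]},{"jaw": 0.6,"slide": [0,0,80],"turn": [0,0,0]},{"jaw": 0.6,"slide": [-6,-277,85],"turn": [0,0,-0.161]},{"jaw": 0.6,"slide": [-6,-277,85],"turn": [0,0,-0.161]},{"jaw": 0.6,"slide": [-6,-277,85],"turn": [0,0,-0.161]},{"jaw": 0.6,"slide": [-6,-277,85],"turn": [0,0,-0.161]},{"jaw": 0.6,"slide": [-6,-277,85],"turn": [0,0,-0.161]},{"jaw": 0.6,"slide": [-6,-277,85],"turn": [0,0,-0.161]},{"jaw": 0.6,"slide": [-6,-277,85],"turn": [0,0,-0.161]},{"jaw": 0.6,"slide": [-6,-277,85],"turn": [0,0,-0.161]}]}}

```text
time_s: 5.95
position: [0.4532, 0.0813, 0.167]
eef_rot: [3.137, -0.001, 2.019]
wrist_force: [0.6, -0.6, -0.5]
width: 0.0513
```

```bash
python3 - <<'E'
from meas import *
o=arm.get_obs();print(o['time_s'],o['position'],o['eef_rot'])
im,d,P=measure('wrist',['hex_end','round_end','flat_end','channel'],obs=o)
cv2.imwrite('pics/w2.png',im)
measure('top',['square_end'])
E
```

```text
5.95 [0.45323302 0.08126248 0.16700036] [ 3.13665200e+00 -7.33907399e-04  2.01896365e+00]
hex_end conf 0.92 n 948 ztop 0.036 topmean [0.4515 0.0866] rect c 451.6 86.4 wh 24.3 28.2 a 33.4 ext [308.0, 193.0, 340.0, 230.0]
round_end conf 0.65 n 1464 ztop 0.038 topmean [0.5374 0.1064] rect c 537.9 106.0 wh 30.4 31.2 a 70.3 ext [403.0, 213.0, 452.0, 259.0]
round_end conf 0.45 n 12855 ztop 0.091 topmean [0.5343 0.2613] rect c 533.7 262.4 wh 73.5 8.8 a 2.6 ext [405.0, 0.0, 640.0, 89.0]
flat_end conf 0.67 n 1755 ztop 0.032 topmean [0.5108 0.0328] rect c 504.5 56.6 wh 44.1 103.0 a 13.8 ext [329.0, 268.0, 391.0, 326.0]
channel conf 0.74 n 2071 ztop 0.038 topmean [0.4381 0.0132] rect c 442.0 31.9 wh 84.0 51.1 a 78.9 ext [233.0, 254.0, 302.0, 317.0]
square_end conf 0.51 n 302 ztop 0.029 topmean [0.4625 0.3616] rect c 462.5 362.1 wh 30.6 30.9 a 32.9 ext [138.0, 257.0, 161.0, 276.0]
```

View pics/w2.png

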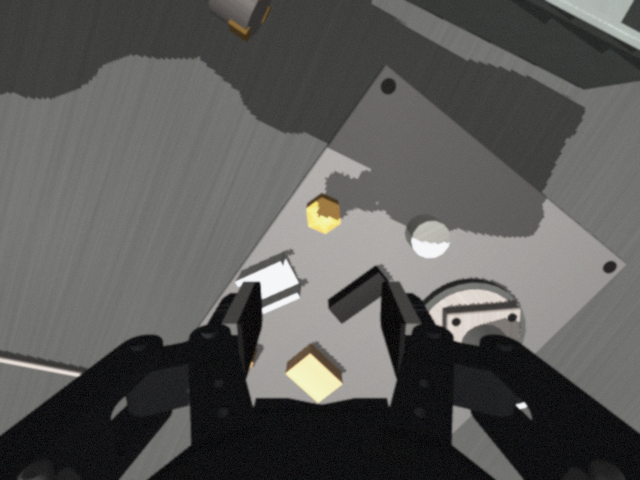

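Emit:
{"method": "servo_tool", "body": {"moves": [{"jaw": 0.6,"slide": [-1,5,-110],"turn": [0,0,0.04]},{"jaw": 0.6,"slide": [-1,5,-110],"turn": [0,0,0.04]},{"jaw": 0.6,"slide": [-1,5,-110],"turn": [0,0,0.04]},{"jaw": 0.6,"slide": [-1,5,-146],"turn": [0,0,0.04]},{"jaw": 0.6,"slide": [-1,5,-146],"turn": [0,0,0.04]},{"jaw": 0.4,"slide": [-1,5,-146],"turn": [0,0,0.04]},{"jaw": 0,"slide": [-1,5,-146],"turn": [0,0,0.04]},{"jaw": 0,"slide": [-1,5,-146],"turn": [0,0,0.04]},{"jaw": 0,"slide": [-1,5,-146],"turn": [0,0,0.04]},{"jaw": 0,"slide": [-1,5,-146],"turn": [0,0,0.04]},{"jaw": 0,"slide": [-1,5,-146],"turn": [0,0,0.04]}]}}

```text
time_s: 7.22
position: [0.4532, 0.0934, 0.0209]
eef_rot: [3.136, -0.0, 2.068]
wrist_force: [-3.3, 0.6, 17.6]
width: 0.024
```

Emit:
{"method": "servo_tool", "body": {"moves": [{"jaw": 0,"slide": [0,0,110],"turn": [0,0,0]},{"jaw": 0,"slide": [0,0,110],"turn": [0,0,0]},{"jaw": 0,"slide": [0,0,120],"turn": [0,0,0]},{"jaw": 0,"slide": [87,227,130],"turn": [0,0,0]},{"jaw": 0,"slide": [87,227,130],"turn": [0,0,0]},{"jaw": 0,"slide": [87,227,130],"turn": [0,0,0]},{"jaw": 0,"slide": [87,227,130],"turn": [0,0,0]},{"jaw": 0,"slide": [87,227,130],"turn": [0,0,0]},{"jaw": 0,"slide": [87,227,130],"turn": [0,0,0]},{"jaw": 0,"slide": [87,227,70],"turn": [0,0,0]},{"jaw": 0,"slide": [87,227,60],"turn": [0,0,0]},{"jaw": 0,"slide": [87,227,60],"turn": [0,0,0]}]}}

```text
time_s: 8.22
position: [0.5375, 0.3197, 0.0769]
eef_rot: [-3.141, 0.001, 2.069]
wrist_force: [-1.3, -1.6, -0.5]
width: 0.0244
```

Emit:
{"method": "servo_tool", "body": {"moves": [{"jaw": 0.6,"slide": [0,0,0],"turn": [0,0,0]},{"jaw": 0.6,"slide": [0,0,0],"turn": [0,0,0]},{"jaw": 0.6,"slide": [0,0,40],"turn": [0,0,0]},{"jaw": 0.6,"slide": [0,0,80],"turn": [0,0,0]},{"jaw": 0.6,"slide": [0,-214,80],"turn": [0,0,0]},{"jaw": 0.6,"slide": [0,-214,80],"turn": [0,0,0]},{"jaw": 0.6,"slide": [0,-214,80],"turn": [0,0,0]},{"jaw": 0.6,"slide": [0,-214,80],"turn": [0,0,0]},{"jaw": 0.6,"slide": [0,-214,80],"turn": [0,0,0]},{"jaw": 0.6,"slide": [0,-214,80],"turn": [0,0,0]},{"jaw": 0.6,"slide": [0,-214,80],"turn": [0,0,0]}]}}

```text
time_s: 9.13
position: [0.5383, 0.1022, 0.1596]
eef_rot: [3.138, 0.001, 2.063]
wrist_force: [-0.1, 0.7, -0.1]
width: 0.0512
```

```bash
python3 - <<'E'
from meas import *
o=arm.get_obs();print(o['time_s'],o['position'],o['eef_rot'])
im,d,P=measure('wrist',['round_end','flat_end','channel','ply'],obs=o)
cv2.imwrite('pics/w3.png',im)
measure('top',['square_end','hex_end'])
E
```

```text
9.1333 [0.53830837 0.10220327 0.15961449] [3.13844135e+00 7.20933380e-04 2.06341193e+00]
round_end conf 0.93 n 1436 ztop 0.038 topmean [0.5382 0.1066] rect c 538.3 106.1 wh 30.9 30.9 a 31.4 ext [304.0, 198.0, 346.0, 239.0]
flat_end conf 0.91 n 1376 ztop 0.032 topmean [0.5141 0.0402] rect c 515.3 52.8 wh 89.2 36.1 a 83.4 ext [225.0, 249.0, 290.0, 297.0]
channel conf 0.59 n 2646 ztop 0.038 topmean [0.438  0.0111] rect c 437.7 9.8 wh 42.9 36.4 a 50.9 ext [119.0, 228.0, 199.0, 297.0]
```

```bash
python3 - <<'E'
from h import *
im,d=arm.read_camera('top'); cv2.imwrite('pics/t3.png',cv2.resize(im[130:330,80:420],None,fx=2.3,fy=2.3))
for l in ['hex_end']:
  for c in ('top','scene'):
    if c=='scene': arm.read_camera(c)
    for m in arm.masks_of(c,l): print(c,m['confidence'],m['extent'])
E
```

```text
scene 0.65 [430.2, 337.9, 454.7, 359.8]
scene 0.52 [383.6, 339.9, 396.1, 357.0]
```

View pics/t3.png

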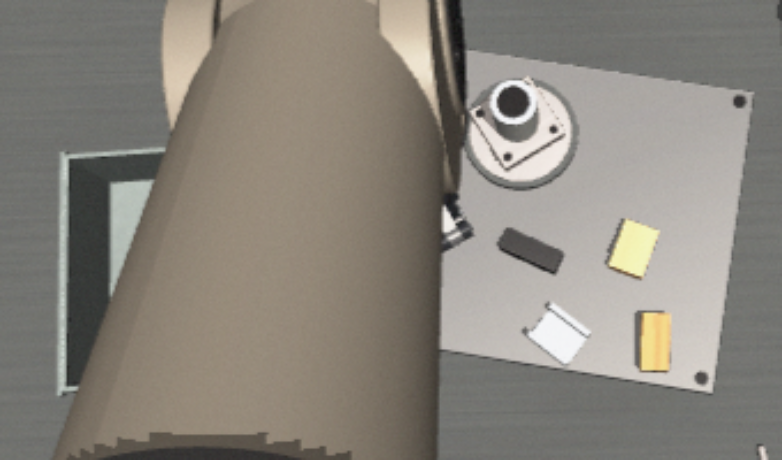

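Emit:
{"method": "servo_tool", "body": {"moves": [{"jaw": 0.6,"slide": [0,4,-100],"turn": [0,0,0]},{"jaw": 0.6,"slide": [0,4,-100],"turn": [0,0,0]},{"jaw": 0.6,"slide": [0,4,-100],"turn": [0,0,0]},{"jaw": 0.6,"slide": [0,4,-138],"turn": [0,0,0]},{"jaw": 0.6,"slide": [0,4,-138],"turn": [0,0,0]},{"jaw": 0.4,"slide": [0,4,-138],"turn": [0,0,0]},{"jaw": 0,"slide": [0,4,-138],"turn": [0,0,0]},{"jaw": 0,"slide": [0,4,-138],"turn": [0,0,0]},{"jaw": 0,"slide": [0,4,-138],"turn": [0,0,0]},{"jaw": 0,"slide": [0,4,-138],"turn": [0,0,0]},{"jaw": 0,"slide": [0,4,-138],"turn": [0,0,0]}]}}

```text
time_s: 10.65
position: [0.5381, 0.1104, 0.02]
eef_rot: [3.14, 0.001, 2.07]
wrist_force: [-2.6, 0.8, 12.3]
width: 0.0297
```

Emit:
{"method": "servo_tool", "body": {"moves": [{"jaw": 0,"slide": [0,0,110],"turn": [0,0,0]},{"jaw": 0,"slide": [0,0,110],"turn": [0,0,0]},{"jaw": 0,"slide": [0,0,120],"turn": [0,0,0]},{"jaw": 0,"slide": [4,257,130],"turn": [0,0,0]},{"jaw": 0,"slide": [4,257,130],"turn": [0,0,0]},{"jaw": 0,"slide": [4,257,130],"turn": [0,0,0]},{"jaw": 0,"slide": [4,257,130],"turn": [0,0,0]},{"jaw": 0,"slide": [4,257,130],"turn": [0,0,0]},{"jaw": 0,"slide": [4,257,130],"turn": [0,0,0]},{"jaw": 0,"slide": [4,257,90],"turn": [0,0,0]},{"jaw": 0,"slide": [4,257,60],"turn": [0,0,0]},{"jaw": 0,"slide": [4,257,60],"turn": [0,0,0]}]}}

```text
time_s: 11.65
position: [0.5388, 0.367, 0.075]
eef_rot: [-3.136, 0.002, 2.072]
wrist_force: [-1.0, -1.1, -0.6]
width: 0.0292
```

Emit:
{"method": "servo_tool", "body": {"moves": [{"jaw": 0.6,"slide": [0,0,0],"turn": [0,0,0]},{"jaw": 0.6,"slide": [0,0,0],"turn": [0,0,0]},{"jaw": 0.6,"slide": [0,0,40],"turn": [0,0,0]},{"jaw": 0.6,"slide": [0,0,80],"turn": [0,0,0]},{"jaw": 0.6,"slide": [-26,-333,85],"turn": [0,0,-0.944]},{"jaw": 0.6,"slide": [-26,-333,85],"turn": [0,0,-0.944]},{"jaw": 0.6,"slide": [-26,-333,85],"turn": [0,0,-0.944]},{"jaw": 0.6,"slide": [-26,-333,85],"turn": [0,0,-0.944]},{"jaw": 0.6,"slide": [-26,-333,85],"turn": [0,0,-0.944]},{"jaw": 0.6,"slide": [-26,-333,85],"turn": [0,0,-0.944]},{"jaw": 0.6,"slide": [-26,-333,85],"turn": [0,0,-0.944]},{"jaw": 0.6,"slide": [-26,-333,85],"turn": [0,0,-0.944]}]}}

```text
time_s: 12.65
position: [0.5129, 0.0326, 0.162]
eef_rot: [-3.137, -0.001, 1.12]
wrist_force: [1.0, -0.2, -0.1]
width: 0.0516
```

Emit:
{"method": "servo_tool", "body": {"moves": [{"jaw": 0.6,"slide": [0,-12,0],"turn": [0,0,-0.1]}]}}

```text
time_s: 12.73
position: [0.5123, 0.0145, 0.1642]
eef_rot: [-3.138, -0.004, 1.01]
wrist_force: [-1.1, -0.1, -0.9]
width: 0.0511
```

```bash
python3 - <<'E'
from meas import *
o=arm.get_obs();print(o['time_s'],o['position'],o['eef_rot'])
im,d,P=measure('wrist',['flat_end','channel','ply','packing'],obs=o)
cv2.imwrite('pics/w4.png',im)
measure('top',['square_end','hex_end','round_end'])
E
```

```text
12.7333 [0.51234856 0.01446731 0.16419828] [-3.13783133 -0.00420082  1.01026262]
flat_end conf 0.72 n 1773 ztop 0.032 topmean [0.5134 0.0337] rect c 512.9 32.8 wh 55.0 20.0 a 63.8 ext [296.0, 164.0, 326.0, 239.0]
channel conf 0.65 n 2201 ztop 0.038 topmean [0.4383 0.0116] rect c 449.5 23.6 wh 78.9 38.2 a 48.0 ext [224.0, 240.0, 274.0, 302.0]
ply conf 0.96 n 1873 ztop 0.032 topmean [ 0.5101 -0.054 ] rect c 522.5 -32.3 wh 87.8 45.2 a 68.2 ext [336.0, 262.0, 394.0, 311.0]
packing conf 0.92 n 1977 ztop 0.036 topmean [ 0.4302 -0.0719] rect c 429.3 -73.2 wh 25.5 49.9 a 86.2 ext [265.0, 318.0, 328.0, 373.0]
square_end conf 0.86 n 273 ztop 0.030 topmean [0.4625 0.3607] rect c 462.6 361.0 wh 30.8 29.3 a 34.0 ext [140.0, 256.0, 162.0, 274.0]
hex_end conf 0.68 n 166 ztop 0.027 topmean [0.5392 0.308 ] rect c 539.9 307.8 wh 25.6 26.7 a 24.3 ext [171.0, 223.0, 186.0, 237.0]
round_end conf 0.59 n 247 ztop 0.029 topmean [0.5424 0.3599] rect c 542.8 359.8 wh 29.9 29.9 a 45.1 ext [146.0, 218.0, 164.0, 240.0]
```

View pics/w4.png

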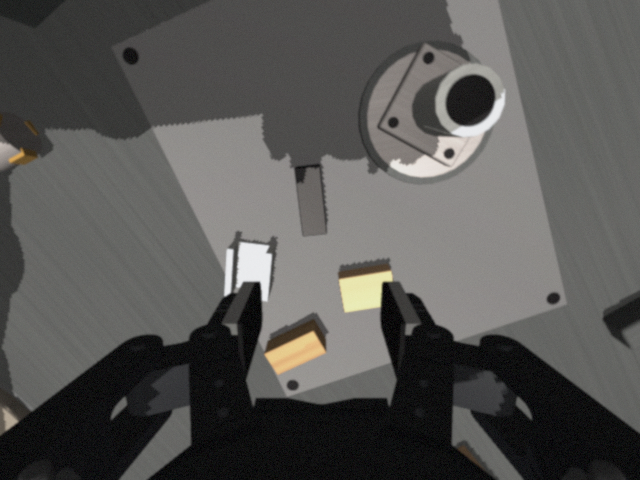

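Emit:
{"method": "servo_tool", "body": {"moves": [{"jaw": 0.6,"slide": [1,17,-90],"turn": [0,0,0.11]},{"jaw": 0.6,"slide": [1,17,-90],"turn": [0,0,0.11]},{"jaw": 0.6,"slide": [1,17,-90],"turn": [0,0,0.11]},{"jaw": 0.6,"slide": [1,17,-143],"turn": [0,0,0.11]},{"jaw": 0.6,"slide": [1,17,-143],"turn": [0,0,0.11]},{"jaw": 0.4,"slide": [1,17,-143],"turn": [0,0,0.11]},{"jaw": 0,"slide": [1,17,-143],"turn": [0,0,0.11]},{"jaw": 0,"slide": [1,17,-143],"turn": [0,0,0.11]},{"jaw": 0,"slide": [1,17,-143],"turn": [0,0,0.11]},{"jaw": 0,"slide": [1,17,-143],"turn": [0,0,0.11]},{"jaw": 0,"slide": [1,17,-143],"turn": [0,0,0.11]}]}}

```text
time_s: 14.1
position: [0.5152, 0.0384, 0.0211]
eef_rot: [-3.139, -0.004, 1.132]
wrist_force: [-2.2, -3.0, 12.9]
width: 0.0181
```

Emit:
{"method": "servo_tool", "body": {"moves": [{"jaw": 0,"slide": [0,0,110],"turn": [0,0,0]},{"jaw": 0,"slide": [0,0,110],"turn": [0,0,0]},{"jaw": 0,"slide": [0,0,120],"turn": [0,0,0]},{"jaw": 0,"slide": [-25,272,130],"turn": [0,0,0]},{"jaw": 0,"slide": [-25,272,130],"turn": [0,0,0]},{"jaw": 0,"slide": [-25,272,130],"turn": [0,0,0]},{"jaw": 0,"slide": [-25,272,130],"turn": [0,0,0]},{"jaw": 0,"slide": [-25,272,130],"turn": [0,0,0]},{"jaw": 0,"slide": [-25,272,130],"turn": [0,0,0]},{"jaw": 0,"slide": [-25,272,100],"turn": [0,0,0]},{"jaw": 0,"slide": [-25,272,60],"turn": [0,0,0]},{"jaw": 0,"slide": [-25,272,60],"turn": [0,0,0]}]}}

```text
time_s: 15.1
position: [0.4868, 0.3114, 0.0769]
eef_rot: [-3.136, 0.002, 1.136]
wrist_force: [-3.0, -2.1, -3.6]
width: 0.0178
```

Emit:
{"method": "servo_tool", "body": {"moves": [{"jaw": 0.6,"slide": [0,0,0],"turn": [0,0,0]},{"jaw": 0.6,"slide": [0,0,0],"turn": [0,0,0]},{"jaw": 0.6,"slide": [0,0,40],"turn": [0,0,0]},{"jaw": 0.6,"slide": [0,0,80],"turn": [0,0,0]},{"jaw": 0.75,"slide": [-49,-303,85],"turn": [0,0,-0.254]},{"jaw": 0.75,"slide": [-49,-303,85],"turn": [0,0,-0.254]},{"jaw": 0.75,"slide": [-49,-303,85],"turn": [0,0,-0.254]},{"jaw": 0.75,"slide": [-49,-303,85],"turn": [0,0,-0.254]},{"jaw": 0.75,"slide": [-49,-303,85],"turn": [0,0,-0.254]},{"jaw": 0.75,"slide": [-49,-303,85],"turn": [0,0,-0.254]},{"jaw": 0.75,"slide": [-49,-303,85],"turn": [0,0,-0.254]},{"jaw": 0.75,"slide": [-49,-303,85],"turn": [0,0,-0.254]}]}}

```text
time_s: 16.1
position: [0.4368, 0.0031, 0.1636]
eef_rot: [-3.135, -0.002, 0.875]
wrist_force: [-0.5, -0.2, 0.2]
width: 0.0641
```

```bash
python3 - <<'E'
from meas import *
o=arm.get_obs();print(o['time_s'],o['position'],o['eef_rot'])
im,d,P=measure('wrist',['channel','ply','packing'],obs=o)
cv2.imwrite('pics/w5.png',im)
measure('top',['flat_end','hex_end','round_end'])
E
```

```text
16.1 [0.43684667 0.00309516 0.16359422] [-3.13508404e+00 -2.34280594e-03  8.75375706e-01]
channel conf 0.74 n 2463 ztop 0.038 topmean [0.437  0.0111] rect c 436.9 9.9 wh 42.5 35.4 a 50.8 ext [290.0, 188.0, 341.0, 246.0]
ply conf 0.56 n 2587 ztop 0.032 topmean [ 0.5122 -0.0568] rect c 512.0 -57.6 wh 32.3 45.2 a 67.9 ext [406.0, 188.0, 474.0, 241.0]
packing conf 0.89 n 2071 ztop 0.036 topmean [ 0.4285 -0.0718] rect c 428.8 -73.0 wh 25.1 50.4 a 87.0 ext [339.0, 263.0, 404.0, 319.0]
flat_end conf 0.78 n 227 ztop 0.024 topmean [0.4862 0.3055] rect c 486.0 304.7 wh 50.7 19.5 a 67.0 ext [166.0, 246.0, 193.0, 268.0]
hex_end conf 0.53 n 177 ztop 0.027 topmean [0.5392 0.3077] rect c 539.5 307.8 wh 25.8 24.8 a 55.9 ext [173.0, 223.0, 186.0, 235.0]
hex_end conf 0.43 n 589 ztop 0.035 topmean [0.3261 0.1999] rect c 305.2 197.0 wh 85.9 33.3 a 0.6 ext [218.0, 325.0, 238.0, 369.0]
round_end conf 0.62 n 247 ztop 0.029 topmean [0.5422 0.3601] rect c 542.4 360.6 wh 32.1 30.0 a 62.5 ext [146.0, 221.0, 164.0, 238.0]
round_end conf 0.60 n 1887 ztop 0.090 topmean [0.7313 0.298 ] rect c 732.0 299.5 wh 84.1 80.8 a 26.9 ext [152.0, 107.0, 208.0, 163.0]
```

View pics/w5.png

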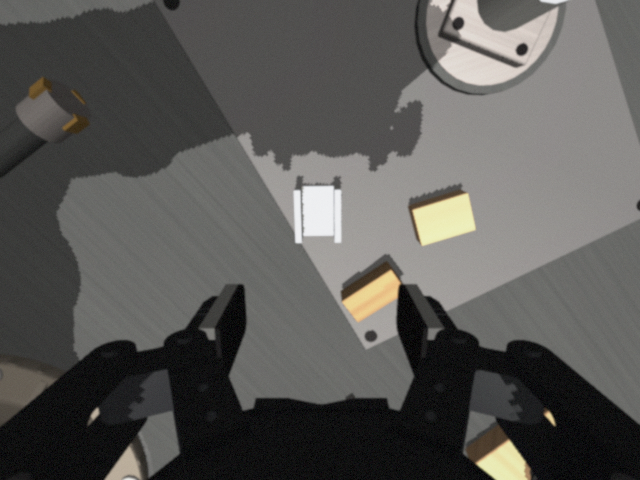

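Emit:
{"method": "servo_tool", "body": {"moves": [{"jaw": 0.75,"slide": [0,5,-90],"turn": [0,0,0]},{"jaw": 0.75,"slide": [0,5,-90],"turn": [0,0,0]},{"jaw": 0.75,"slide": [0,5,-90],"turn": [0,0,0]},{"jaw": 0.75,"slide": [0,5,-142],"turn": [0,0,0]},{"jaw": 0.75,"slide": [0,5,-142],"turn": [0,0,0]},{"jaw": 0.5,"slide": [0,5,-142],"turn": [0,0,0]},{"jaw": 0,"slide": [0,5,-142],"turn": [0,0,0]},{"jaw": 0,"slide": [0,5,-142],"turn": [0,0,0]},{"jaw": 0,"slide": [0,5,-142],"turn": [0,0,0]},{"jaw": 0,"slide": [0,5,-142],"turn": [0,0,0]},{"jaw": 0,"slide": [0,5,-142],"turn": [0,0,0]}]}}

```text
time_s: 17.42
position: [0.4392, 0.0146, 0.0218]
eef_rot: [-3.137, -0.001, 0.884]
wrist_force: [-3.3, -0.9, 20.0]
width: 0.0347
```

Emit:
{"method": "servo_tool", "body": {"moves": [{"jaw": 0,"slide": [0,0,110],"turn": [0,0,0]},{"jaw": 0,"slide": [0,0,110],"turn": [0,0,0]},{"jaw": 0,"slide": [0,0,120],"turn": [0,0,0]},{"jaw": 0,"slide": [64,345,130],"turn": [0,0,0]},{"jaw": 0,"slide": [64,345,130],"turn": [0,0,0]},{"jaw": 0,"slide": [64,345,130],"turn": [0,0,0]},{"jaw": 0,"slide": [64,345,130],"turn": [0,0,0]},{"jaw": 0,"slide": [64,345,130],"turn": [0,0,0]},{"jaw": 0,"slide": [64,345,130],"turn": [0,0,0]},{"jaw": 0,"slide": [64,345,130],"turn": [0,0,0]},{"jaw": 0,"slide": [64,345,130],"turn": [0,0,0]},{"jaw": 0,"slide": [64,345,75],"turn": [0,0,0]}]}}

```text
time_s: 18.42
position: [0.5053, 0.3643, 0.1176]
eef_rot: [-3.138, -0.013, 0.89]
wrist_force: [0.2, 2.6, 2.0]
width: 0.0346
```

Emit:
{"method": "servo_tool", "body": {"moves": [{"jaw": 0,"slide": [0,0,-30],"turn": [0,0,0]},{"jaw": 0,"slide": [0,0,-30],"turn": [0,0,0]},{"jaw": 0.6,"slide": [0,0,-30],"turn": [0,0,0]},{"jaw": 0.6,"slide": [0,0,-30],"turn": [0,0,0]},{"jaw": 0.6,"slide": [0,0,10],"turn": [0,0,0]},{"jaw": 0.6,"slide": [0,0,45],"turn": [0,0,0]},{"jaw": 0.6,"slide": [-76,-437,45],"turn": [0,0,-0.942]},{"jaw": 0.6,"slide": [-76,-437,45],"turn": [0,0,-0.942]},{"jaw": 0.6,"slide": [-76,-437,45],"turn": [0,0,-0.942]},{"jaw": 0.6,"slide": [-76,-437,45],"turn": [0,0,-0.942]},{"jaw": 0.6,"slide": [-76,-437,45],"turn": [0,0,-0.942]},{"jaw": 0.6,"slide": [-76,-437,45],"turn": [0,0,-0.942]}]}}

```text
time_s: 19.42
position: [0.4617, 0.1157, 0.1641]
eef_rot: [-3.134, -0.014, 0.132]
wrist_force: [1.5, -0.6, -0.8]
width: 0.0508
```

Emit:
{"method": "servo_tool", "body": {"moves": [{"jaw": 0.6,"slide": [-32,-187,0],"turn": [0,0,-0.185]},{"jaw": 0.6,"slide": [-32,-187,0],"turn": [0,0,-0.185]},{"jaw": 0.6,"slide": [-32,-187,0],"turn": [0,0,-0.185]},{"jaw": 0.6,"slide": [-32,-187,0],"turn": [0,0,-0.185]},{"jaw": 0.6,"slide": [-32,-187,0],"turn": [0,0,-0.185]},{"jaw": 0.6,"slide": [-32,-187,0],"turn": [0,0,-0.185]}]}}

```text
time_s: 19.92
position: [0.4283, -0.0765, 0.1655]
eef_rot: [-3.13, -0.016, -0.061]
wrist_force: [0.0, -0.7, 0.4]
width: 0.0509
```

```bash
python3 - <<'E'
from meas import *
o=arm.get_obs();print(o['time_s'],o['position'],o['eef_rot'])
im,d,P=measure('wrist',['ply','packing'],obs=o)
cv2.imwrite('pics/w6.png',im)
im,d,P=measure('top',['channel','flat_end','hex_end','round_end','square_end','ply'])
cv2.imwrite('pics/t6.png',cv2.resize(im[130:330,80:420],None,fx=2.3,fy=2.3))
E
```

```text
19.9167 [ 0.42830914 -0.07647416  0.16546911] [-3.13014004 -0.01580333 -0.06126077]
ply conf 0.93 n 2701 ztop 0.032 topmean [ 0.5127 -0.058 ] rect c 512.3 -57.7 wh 32.1 45.0 a 68.0 ext [260.0, 78.0, 319.0, 149.0]
packing conf 0.58 n 1978 ztop 0.036 topmean [ 0.4302 -0.0736] rect c 429.2 -73.7 wh 24.4 49.9 a 85.9 ext [304.0, 189.0, 336.0, 254.0]
channel conf 0.76 n 394 ztop 0.029 topmean [0.5013 0.3536] rect c 501.5 354.0 wh 39.3 35.7 a 79.0 ext [142.0, 239.0, 169.0, 257.0]
flat_end conf 0.66 n 323 ztop 0.013 topmean [ 0.1937 -0.2007] rect c 225.9 -139.3 wh 195.5 46.5 a 60.6 ext [423.0, 381.0, 453.0, 409.0]
flat_end conf 0.65 n 249 ztop 0.023 topmean [0.4855 0.304 ] rect c 481.9 294.3 wh 74.6 19.9 a 67.4 ext [166.0, 249.0, 192.0, 265.0]
hex_end conf 0.43 n 193 ztop 0.027 topmean [0.5391 0.3083] rect c 539.5 308.2 wh 25.7 27.2 a 88.3 ext [170.0, 224.0, 188.0, 241.0]
round_end conf 0.81 n 257 ztop 0.029 topmean [0.542  0.3602] rect c 542.0 360.5 wh 30.0 30.7 a 37.4 ext [146.0, 219.0, 166.0, 240.0]
square_end conf 0.52 n 274 ztop 0.030 topmean [0.4624 0.3612] rect c 462.6 361.8 wh 30.8 30.7 a 33.1 ext [140.0, 257.0, 162.0, 279.0]
```

View pics/t6.png

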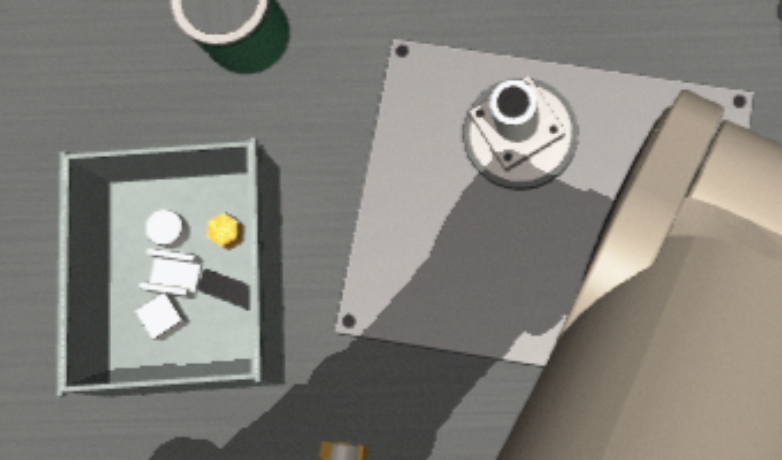

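View pics/w6.png

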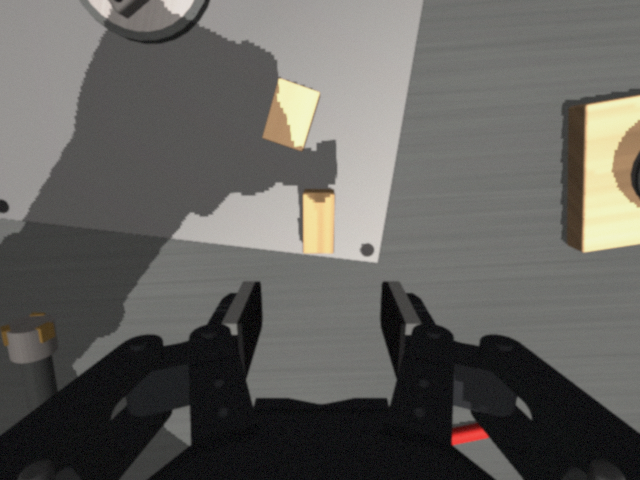

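Emit:
{"method": "servo_tool", "body": {"moves": [{"jaw": 0.6,"slide": [1,1,-90],"turn": [0,0,0]},{"jaw": 0.6,"slide": [1,1,-90],"turn": [0,0,0]},{"jaw": 0.6,"slide": [1,1,-90],"turn": [0,0,0]},{"jaw": 0.6,"slide": [1,1,-143],"turn": [0,0,0]},{"jaw": 0.6,"slide": [1,1,-143],"turn": [0,0,0]},{"jaw": 0.4,"slide": [1,1,-143],"turn": [0,0,0]},{"jaw": 0,"slide": [1,1,-143],"turn": [0,0,0]},{"jaw": 0,"slide": [1,1,-143],"turn": [0,0,0]},{"jaw": 0,"slide": [1,1,-143],"turn": [0,0,0]},{"jaw": 0,"slide": [1,1,-143],"turn": [0,0,0]},{"jaw": 0,"slide": [1,1,-143],"turn": [0,0,0]}]}}

```text
time_s: 21.33
position: [0.4314, -0.0693, 0.0218]
eef_rot: [-3.134, -0.015, -0.051]
wrist_force: [-0.0, -0.5, -1.2]
width: 0.0231
```

Emit:
{"method": "servo_tool", "body": {"moves": [{"jaw": 0,"slide": [0,0,110],"turn": [0,0,0]},{"jaw": 0,"slide": [0,0,110],"turn": [0,0,0]},{"jaw": 0,"slide": [0,0,120],"turn": [0,0,0]},{"jaw": 0,"slide": [11,389,130],"turn": [0,0,0]},{"jaw": 0,"slide": [11,389,130],"turn": [0,0,0]},{"jaw": 0,"slide": [11,389,130],"turn": [0,0,0]},{"jaw": 0,"slide": [11,389,130],"turn": [0,0,0]},{"jaw": 0,"slide": [11,389,130],"turn": [0,0,0]},{"jaw": 0,"slide": [11,389,130],"turn": [0,0,0]},{"jaw": 0,"slide": [11,389,130],"turn": [0,0,0]},{"jaw": 0,"slide": [11,389,130],"turn": [0,0,0]},{"jaw": 0,"slide": [11,389,130],"turn": [0,0,0]}]}}

```text
time_s: 22.33
position: [0.4411, 0.3042, 0.1515]
eef_rot: [-3.133, -0.015, -0.05]
wrist_force: [1.5, -0.6, 0.8]
width: 0.0231
```

Emit:
{"method": "servo_tool", "body": {"moves": [{"jaw": 0,"slide": [0,15,-40],"turn": [0,0,0]},{"jaw": 0,"slide": [0,15,-70],"turn": [0,0,0]},{"jaw": 0,"slide": [0,15,-70],"turn": [0,0,0]},{"jaw": 0.55,"slide": [0,15,-70],"turn": [0,0,0]},{"jaw": 0.55,"slide": [0,15,-70],"turn": [0,0,0]},{"jaw": 0.55,"slide": [0,15,-30],"turn": [0,0,0]},{"jaw": 0.55,"slide": [0,15,5],"turn": [0,0,0]},{"jaw": 0.7,"slide": [72,-360,10],"turn": [0,0,-0.32]},{"jaw": 0.7,"slide": [72,-360,10],"turn": [0,0,-0.32]},{"jaw": 0.7,"slide": [72,-360,10],"turn": [0,0,-0.32]},{"jaw": 0.7,"slide": [72,-360,10],"turn": [0,0,-0.32]},{"jaw": 0.7,"slide": [72,-360,10],"turn": [0,0,-0.32]}]}}

```text
time_s: 23.33
position: [0.4807, 0.1122, 0.161]
eef_rot: [-3.131, -0.016, -0.371]
wrist_force: [0.6, -0.7, -0.4]
width: 0.0597
```

Emit:
{"method": "servo_tool", "body": {"moves": [{"jaw": 0.7,"slide": [32,-167,0],"turn": [0,0,-0.013]},{"jaw": 0.7,"slide": [32,-167,0],"turn": [0,0,-0.013]},{"jaw": 0.7,"slide": [32,-167,0],"turn": [0,0,-0.013]},{"jaw": 0.7,"slide": [32,-167,0],"turn": [0,0,-0.013]},{"jaw": 0.7,"slide": [32,-167,0],"turn": [0,0,-0.013]},{"jaw": 0.7,"slide": [32,-167,0],"turn": [0,0,-0.013]}]}}

```text
time_s: 23.83
position: [0.5129, -0.0597, 0.1634]
eef_rot: [-3.129, -0.018, -0.392]
wrist_force: [-0.3, 0.5, -0.4]
width: 0.0598
```

```bash
cat >> h.py <<'E'
def upright(o):
    # world rotvec to make tool z exactly down
    from scipy.spatial.transform import Rotation as R
    z=Rm(o['eef_rot'])[:,2]; return np.cross(z,[0,0,-1])
E
python3 - <<'E'
from meas import *
o=arm.get_obs();print(o['time_s'],o['position'],o['eef_rot'],upright(o))
im,d,P=measure('wrist',['ply'],obs=o)
cv2.imwrite('pics/w7.png',im)
im,d,P=measure('top',['channel','packing','hex_end','round_end','square_end'])
E
```

```text
23.8333 [ 0.51293844 -0.05965401  0.16335128] [-3.12868007 -0.01837439 -0.39249051] [-0.00490331  0.02191362  0.        ]
ply conf 0.94 n 2244 ztop 0.032 topmean [ 0.5134 -0.058 ] rect c 512.6 -57.4 wh 31.5 45.0 a 68.2 ext [298.0, 195.0, 340.0, 251.0]
channel conf 0.86 n 370 ztop 0.029 topmean [0.5009 0.3526] rect c 500.8 353.7 wh 38.5 36.5 a 82.2 ext [144.0, 241.0, 170.0, 259.0]
packing conf 0.62 n 363 ztop 0.027 topmean [0.4414 0.3131] rect c 441.6 312.9 wh 49.4 25.1 a 1.9 ext [166.0, 267.0, 182.0, 290.0]
hex_end conf 0.70 n 180 ztop 0.027 topmean [0.5391 0.3083] rect c 538.9 307.7 wh 25.9 28.0 a 87.7 ext [171.0, 221.0, 186.0, 239.0]
hex_end conf 0.37 n 997 ztop 0.026 topmean [ 0.7368 -0.308 ] rect c 737.1 -305.5 wh 201.0 45.2 a 81.9 ext [418.0, 115.0, 517.0, 146.0]
round_end conf 0.54 n 236 ztop 0.029 topmean [0.5416 0.3603] rect c 541.2 360.8 wh 29.4 31.5 a 0.1 ext [147.0, 220.0, 164.0, 238.0]
square_end conf 0.66 n 259 ztop 0.030 topmean [0.4625 0.3606] rect c 462.7 361.2 wh 29.6 29.9 a 35.4 ext [139.0, 258.0, 161.0, 275.0]
```

Emit:
{"method": "servo_tool", "body": {"moves": [{"jaw": 0.7,"slide": [0,1,-90],"turn": [-0.005,0.022,0]},{"jaw": 0.7,"slide": [0,1,-90],"turn": [-0.005,0.022,0]},{"jaw": 0.7,"slide": [0,1,-90],"turn": [-0.005,0.022,0]},{"jaw": 0.7,"slide": [0,1,-142],"turn": [-0.005,0.022,0]},{"jaw": 0.7,"slide": [0,1,-142],"turn": [-0.005,0.022,0]},{"jaw": 0.4,"slide": [0,1,-142],"turn": [-0.005,0.022,0]},{"jaw": 0,"slide": [0,1,-142],"turn": [-0.005,0.022,0]},{"jaw": 0,"slide": [0,1,-142],"turn": [-0.005,0.022,0]},{"jaw": 0,"slide": [0,1,-142],"turn": [-0.005,0.022,0]},{"jaw": 0,"slide": [0,1,-142],"turn": [-0.005,0.022,0]},{"jaw": 0,"slide": [0,1,-142],"turn": [-0.005,0.022,0]}]}}

```text
time_s: 25.15
position: [0.5138, -0.0528, 0.0211]
eef_rot: [3.141, 0.001, -0.382]
wrist_force: [-3.5, 0.1, 15.2]
width: 0.0303
```

Emit:
{"method": "servo_tool", "body": {"moves": [{"jaw": 0,"slide": [0,0,110],"turn": [0,0,0]},{"jaw": 0,"slide": [0,0,110],"turn": [0,0,0]},{"jaw": 0,"slide": [0,0,120],"turn": [0,0,0]},{"jaw": 0,"slide": [-10,390,130],"turn": [0,0,0]},{"jaw": 0,"slide": [-10,390,130],"turn": [0,0,0]},{"jaw": 0,"slide": [-10,390,130],"turn": [0,0,0]},{"jaw": 0,"slide": [-10,390,130],"turn": [0,0,0]},{"jaw": 0,"slide": [-10,390,130],"turn": [0,0,0]},{"jaw": 0,"slide": [-10,390,130],"turn": [0,0,0]},{"jaw": 0,"slide": [-10,390,130],"turn": [0,0,0]},{"jaw": 0,"slide": [-10,390,130],"turn": [0,0,0]},{"jaw": 0,"slide": [-10,390,130],"turn": [0,0,0]}]}}

```text
time_s: 26.15
position: [0.5036, 0.3246, 0.1525]
eef_rot: [-3.141, 0.0, -0.382]
wrist_force: [1.8, 0.3, -0.2]
width: 0.0298
```

Emit:
{"method": "servo_tool", "body": {"moves": [{"jaw": 0,"slide": [0,8,-40],"turn": [0,0,0]},{"jaw": 0,"slide": [0,8,-68],"turn": [0,0,0]},{"jaw": 0,"slide": [0,8,-68],"turn": [0,0,0]},{"jaw": 0.6,"slide": [0,8,-68],"turn": [0,0,0]},{"jaw": 0.6,"slide": [0,8,-68],"turn": [0,0,0]},{"jaw": 0.6,"slide": [0,8,-30],"turn": [0,0,0]},{"jaw": 0.6,"slide": [0,8,5],"turn": [0,0,0]},{"jaw": 0.8,"slide": [0,8,80],"turn": [0,0,0]},{"jaw": 0.8,"slide": [0,-200,80],"turn": [0,0,0]},{"jaw": 0.8,"slide": [0,-200,80],"turn": [0,0,0]},{"jaw": 0.8,"slide": [0,-200,80],"turn": [0,0,0]},{"jaw": 0.8,"slide": [0,-200,80],"turn": [0,0,0]}]}}

```text
time_s: 27.15
position: [0.5038, 0.1652, 0.2276]
eef_rot: [-3.138, 0.0, -0.383]
wrist_force: [1.4, -0.4, 0.4]
width: 0.0681
```

```bash
python3 - <<'E'
from meas import *
o=arm.get_obs();print(o['time_s'],o['position'],o['eef_rot'],upright(o))
im,d=shot('scene','s8.png')
im,d,P=measure('top',['flanged','finned','fixture','stand','packing','hex_end','ply','channel','round_end','square_end','flat_end'])
cv2.imwrite('pics/t8.png',im)
E
```

```text
27.15 [0.50377275 0.16521203 0.22762613] [-3.13812974e+00  5.45202996e-05 -3.83322254e-01] [-0.00323198  0.00124458  0.        ]
flanged conf 0.74 n 954 ztop 0.093 topmean [0.6286 0.043 ] rect c 628.4 42.9 wh 37.4 38.0 a 44.5 ext [285.0, 166.0, 326.0, 202.0]
finned conf 0.69 n 1209 ztop 0.092 topmean [ 0.4558 -0.3507] rect c 455.9 -350.8 wh 38.8 39.5 a 68.3 ext [490.0, 243.0, 528.0, 280.0]
fixture conf 0.55 n 798 ztop 0.024 topmean [0.6074 0.0363] rect c 618.2 41.0 wh 93.0 100.9 a 0.8 ext [283.0, 167.0, 331.0, 216.0]
stand conf 0.61 n 2509 ztop 0.024 topmean [ 0.4513 -0.3364] rect c 454.8 -346.4 wh 120.1 121.4 a 6.4 ext [462.0, 229.0, 536.0, 298.0]
packing conf 0.66 n 81 ztop 0.026 topmean [0.4282 0.3033] rect c 431.2 304.4 wh 24.4 7.8 a 0.3 ext [176.0, 272.0, 182.0, 289.0]
```

View pics/t8.png

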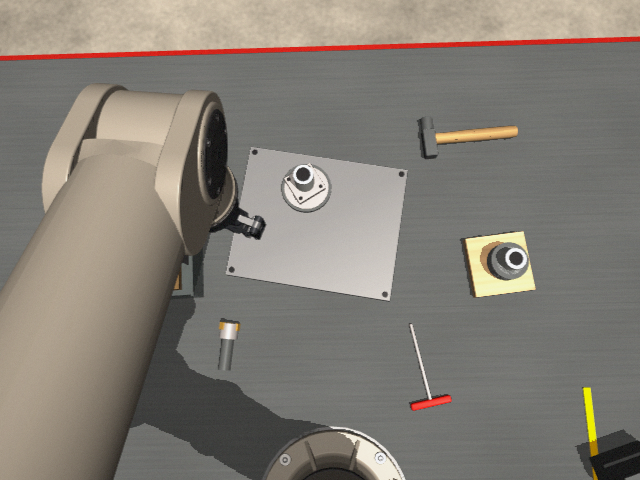

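View pics/s8.png

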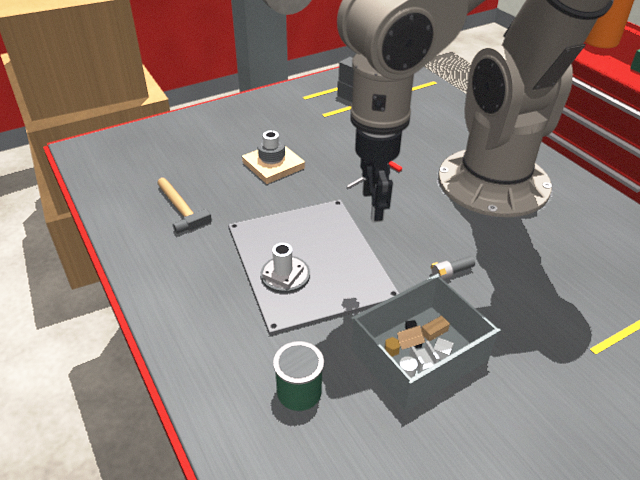

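All seven offcuts are in the bin and the plate is clear. Next comes the swap: the barrel will wait on the emptied plate while the finned cylinder moves over.

Emit:
{"method": "servo_tool", "body": {"moves": [{"jaw": 0.8,"slide": [125,-122,-45],"turn": [-0.003,0.001,0]},{"jaw": 0.8,"slide": [125,-122,-45],"turn": [-0.003,0.001,0]},{"jaw": 0.8,"slide": [125,-122,-45],"turn": [-0.003,0.001,0]},{"jaw": 0.8,"slide": [125,-122,-45],"turn": [-0.003,0.001,0]},{"jaw": 0.8,"slide": [125,-122,-45],"turn": [-0.003,0.001,0]},{"jaw": 0.8,"slide": [125,-122,-45],"turn": [-0.003,0.001,0]},{"jaw": 0.8,"slide": [125,-122,-45],"turn": [-0.003,0.001,0]},{"jaw": 0.8,"slide": [125,-122,-45],"turn": [-0.003,0.001,0]}]}}

```text
time_s: 28.47
position: [0.6284, 0.0463, 0.1801]
eef_rot: [3.138, 0.001, -0.382]
wrist_force: [0.3, 0.0, 0.2]
width: 0.0682
```

```bash
python3 - <<'E'
from meas import *
o=arm.get_obs();print(o['time_s'],o['position'],o['eef_rot'],upright(o))
im,d,P=measure('wrist',['flanged','fixture'],obs=o)
cv2.imwrite('pics/w9.png',im)
def circ(P,lo,hi,c,rmax):
    m=(P[...,2]>lo)&(P[...,2]<hi)&(np.hypot(P[...,0]-c[0],P[...,1]-c[1])<rmax)
    q=(P[m][:,:2]*1000).astype(np.float32); (cx,cy),r=cv2.minEnclosingCircle(q); print('circ',len(q),cx,cy,r)
circ(P,.018,.027,(.62,.04),.07)
circ(P,.085,.097,(.6285,.043),.05)
im,d,P=measure('top',['channel','packing','hex_end','round_end','square_end','flat_end','ply'])
circ(P,.018,.027,(.62,.04),.07)
circ(P,.085,.097,(.6285,.043),.05)
circ(P,.085,.097,(.456,-.350),.05)
E
```

```text
28.4667 [0.62835111 0.04627189 0.18006091] [ 3.13817857e+00  6.48622272e-04 -3.81619386e-01] [ 0.00292692 -0.00187344  0.        ]
flanged conf 0.91 n 6182 ztop 0.094 topmean [0.63   0.0433] rect c 629.1 43.5 wh 38.8 39.3 a 68.9 ext [269.0, 160.0, 376.0, 264.0]
fixture conf 0.75 n 4905 ztop 0.024 topmean [0.6231 0.0349] rect c 623.0 41.0 wh 102.8 103.0 a 21.0 ext [266.0, 158.0, 389.0, 272.0]
circ 4781 622.8252563476562 41.07316589355469 52.00271987915039
circ 2640 629.1351318359375 43.56988525390625 19.949935913085938
circ 830 623.4554443359375 40.56222152709961 52.016014099121094
circ 324 629.6840209960938 43.520355224609375 20.12466049194336
circ 366 455.3172607421875 -351.3754577636719 20.466920852661133
```

View pics/w9.png

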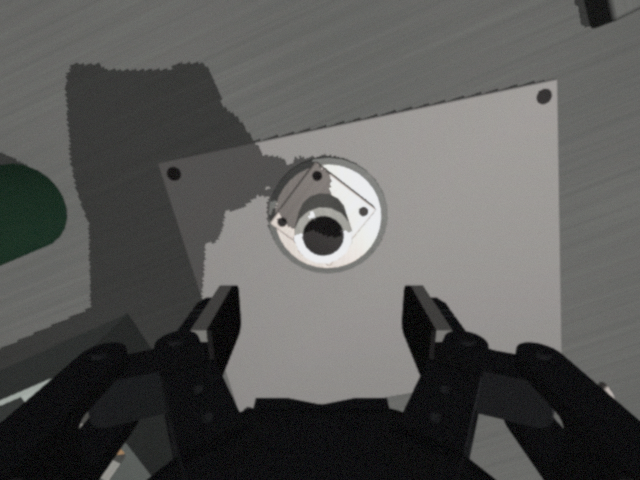

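Emit:
{"method": "servo_tool", "body": {"moves": [{"jaw": 0.8,"slide": [1,-3,-60],"turn": [0.003,-0.002,0]},{"jaw": 0.8,"slide": [1,-3,-60],"turn": [0.003,-0.002,0]},{"jaw": 0.8,"slide": [1,-3,-90],"turn": [0.003,-0.002,0]},{"jaw": 0.8,"slide": [1,-3,-123],"turn": [0.003,-0.002,0]},{"jaw": 0.8,"slide": [1,-3,-123],"turn": [0.003,-0.002,0]},{"jaw": 0.8,"slide": [1,-3,-123],"turn": [0.003,-0.002,0]}]}}

```text
time_s: 29.52
position: [0.6289, 0.0431, 0.057]
eef_rot: [3.141, 0.001, -0.381]
wrist_force: [0.2, -0.0, 0.1]
width: 0.0679
```

Positioned well. Now close.

Emit:
{"method": "servo_tool", "body": {"moves": [{"jaw": 0,"slide": [0,0,0],"turn": [0,0,0]},{"jaw": 0,"slide": [0,0,0],"turn": [0,0,0]},{"jaw": 0,"slide": [0,0,0],"turn": [0,0,0]},{"jaw": 0,"slide": [0,0,0],"turn": [0,0,0]},{"jaw": 0,"slide": [0,0,0],"turn": [0,0,0]},{"jaw": 0,"slide": [0,0,0],"turn": [0,0,0]}]}}

```text
time_s: 30.02
position: [0.6299, 0.0431, 0.0593]
eef_rot: [-3.141, -0.001, -0.381]
wrist_force: [-1.8, 0.1, 9.8]
width: 0.0386
```

Emit:
{"method": "servo_tool", "body": {"moves": [{"jaw": 0,"slide": [0,0,15],"turn": [0,0,0]},{"jaw": 0,"slide": [0,0,30],"turn": [0,0,0]},{"jaw": 0,"slide": [-20,-12,30],"turn": [0,0,0]},{"jaw": 0,"slide": [-45,-26,30],"turn": [0,0,0]},{"jaw": 0,"slide": [-70,-40,30],"turn": [0,0,0]},{"jaw": 0,"slide": [-95,-54,30],"turn": [0,0,0]},{"jaw": 0,"slide": [-120,-68,30],"turn": [0,0,0]},{"jaw": 0,"slide": [-130,-73,30],"turn": [0,0,0]},{"jaw": 0,"slide": [-130,-73,20],"turn": [0,0,0]},{"jaw": 0,"slide": [-130,-73,10],"turn": [0,0,0]},{"jaw": 0,"slide": [-130,-73,3],"turn": [0,0,0]},{"jaw": 0,"slide": [-130,-73,1],"turn": [0,0,0]}]}}

```text
time_s: 31.02
position: [0.5003, -0.0294, 0.0594]
eef_rot: [-3.141, -0.001, -0.38]
wrist_force: [-1.2, 0.6, -5.6]
width: 0.0385
```

Emit:
{"method": "servo_tool", "body": {"moves": [{"jaw": 0,"slide": [0,0,-5],"turn": [0,0,0]},{"jaw": 0,"slide": [0,0,-8],"turn": [0,0,0]},{"jaw": 0,"slide": [0,0,-10],"turn": [0,0,0]},{"jaw": 0,"slide": [0,0,-11],"turn": [0,0,0]},{"jaw": 0,"slide": [0,0,-11],"turn": [0,0,0]}]}}

```text
time_s: 31.43
position: [0.5005, -0.0294, 0.0492]
eef_rot: [-3.14, 0.0, -0.381]
wrist_force: [-9.0, 3.5, 24.2]
width: 0.0385
```

Emit:
{"method": "servo_tool", "body": {"moves": [{"jaw": 0.8,"slide": [0,0,1],"turn": [0,0,0]},{"jaw": 0.8,"slide": [0,0,1],"turn": [0,0,0]},{"jaw": 0.8,"slide": [0,0,1],"turn": [0,0,0]},{"jaw": 0.8,"slide": [0,0,30],"turn": [0,0,0]},{"jaw": 0.8,"slide": [0,0,70],"turn": [0,0,0]},{"jaw": 0.8,"slide": [0,0,110],"turn": [0,0,0]},{"jaw": 0.8,"slide": [0,0,130],"turn": [0,0,0]},{"jaw": 0.8,"slide": [-45,-320,130],"turn": [0,0,0]},{"jaw": 0.8,"slide": [-45,-320,130],"turn": [0,0,0]},{"jaw": 0.8,"slide": [-45,-320,130],"turn": [0,0,0]},{"jaw": 0.8,"slide": [-45,-320,130],"turn": [0,0,0]},{"jaw": 0.8,"slide": [-45,-320,130],"turn": [0,0,0]}]}}

```text
time_s: 32.43
position: [0.4711, -0.2372, 0.1793]
eef_rot: [-3.139, -0.0, -0.379]
wrist_force: [1.2, 0.5, -0.2]
width: 0.0685
```

```bash
cat >> meas.py <<'E'
def circ(P,lo,hi,c,rmax):
    m=(P[...,2]>lo)&(P[...,2]<hi)&(np.hypot(P[...,0]-c[0],P[...,1]-c[1])<rmax)
    q=(P[m][:,:2]*1000).astype(np.float32); (cx,cy),r=cv2.minEnclosingCircle(q); print('circ',len(q),round(cx,1),round(cy,1),round(r,1))
E
python3 - <<'E'
from meas import *
o=arm.get_obs();print(o['time_s'],o['position'],o['eef_rot'],upright(o))
im,d,P=measure('top',['channel','packing','hex_end','round_end','square_end','flat_end','ply','flanged'])
circ(P,.075,.087,(.5,-.03),.05)
cv2.imwrite('pics/t10.png',im)
E
```

```text
32.4333 [ 0.47114285 -0.23718127  0.1792873 ] [-3.13936100e+00 -3.83644985e-04 -3.79491920e-01] [-0.00193075  0.00118306  0.        ]
channel conf 0.81 n 282 ztop 0.029 topmean [0.4978 0.3564] rect c 500.6 354.7 wh 40.3 36.4 a 78.8 ext [141.0, 237.0, 166.0, 259.0]
channel conf 0.54 n 147 ztop 0.027 topmean [0.5402 0.3067] rect c 540.3 306.2 wh 27.1 21.5 a 55.5 ext [171.0, 223.0, 187.0, 238.0]
packing conf 0.74 n 409 ztop 0.027 topmean [0.4416 0.3131] rect c 441.8 313.1 wh 49.3 25.3 a 2.0 ext [163.0, 264.0, 180.0, 291.0]
hex_end conf 0.70 n 161 ztop 0.027 topmean [0.5401 0.3073] rect c 539.8 307.9 wh 25.6 25.8 a 3.4 ext [171.0, 221.0, 187.0, 238.0]
round_end conf 0.70 n 230 ztop 0.029 topmean [0.542  0.3599] rect c 542.6 360.3 wh 30.4 28.9 a 42.4 ext [147.0, 218.0, 164.0, 238.0]
square_end conf 0.73 n 293 ztop 0.030 topmean [0.4631 0.3609] rect c 463.0 361.6 wh 29.9 29.6 a 33.2 ext [139.0, 258.0, 162.0, 276.0]
square_end conf 0.55 n 1634 ztop 0.026 topmean [ 0.7289 -0.2804] rect c 734.1 -307.7 wh 88.4 199.5 a 3.1 ext [417.0, 116.0, 520.0, 162.0]
flat_end conf 0.49 n 158 ztop 0.023 topmean [0.4828 0.2992] rect c 483.1 298.2 wh 38.1 19.2 a 67.4 ext [170.0, 251.0, 189.0, 262.0]
flat_end conf 0.39 n 398 ztop 0.027 topmean [0.4416 0.3131] rect c 441.8 313.1 wh 49.3 25.3 a 2.0 ext [167.0, 267.0, 184.0, 290.0]
flanged conf 0.95 n 961 ztop 0.083 topmean [ 0.4997 -0.0296] rect c 499.6 -29.8 wh 36.5 39.1 a 88.3 ext [319.0, 230.0, 365.0, 264.0]
flanged conf 0.69 n 660 ztop 0.035 topmean [0.3272 0.2   ] rect c 306.5 195.9 wh 87.8 33.3 a 2.7 ext [217.0, 324.0, 240.0, 372.0]
circ 335 499.7 -29.8 19.9
```

View pics/t10.png

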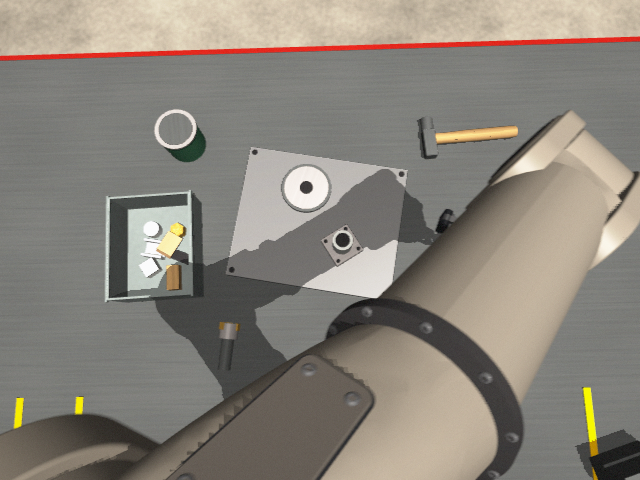

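Emit:
{"method": "servo_tool", "body": {"moves": [{"jaw": 0.8,"slide": [-16,-112,0],"turn": [-0.002,0.001,0]},{"jaw": 0.8,"slide": [-16,-112,0],"turn": [-0.002,0.001,0]},{"jaw": 0.8,"slide": [-16,-112,0],"turn": [-0.002,0.001,0]},{"jaw": 0.8,"slide": [-16,-112,0],"turn": [-0.002,0.001,0]},{"jaw": 0.8,"slide": [-16,-112,0],"turn": [-0.002,0.001,0]}]}}

```text
time_s: 33.3
position: [0.4558, -0.3469, 0.179]
eef_rot: [3.141, 0.001, -0.379]
wrist_force: [0.9, -0.0, 0.6]
width: 0.0686
```

```bash
python3 - <<'E'
from meas import *
o=arm.get_obs();print(o['time_s'],o['position'],o['eef_rot'],upright(o))
im,d,P=measure('wrist',['finned','stand'],obs=o)
circ(P,.085,.097,(.456,-.350),.05)
cv2.imwrite('pics/w11.png',im)
im,d=arm.read_camera('top');P=cloud('top',d); circ(P,.018,.027,(.62,.04),.065)
E
```

```text
33.3 [ 0.45583004 -0.34686537  0.17899694] [ 3.14078795e+00  6.85743615e-04 -3.79087154e-01] [ 0.0004938  -0.00093486  0.        ]
finned conf 0.67 n 7113 ztop 0.094 topmean [ 0.4559 -0.352 ] rect c 455.1 -351.7 wh 38.6 39.5 a 67.7 ext [279.0, 171.0, 374.0, 271.0]
stand conf 0.75 n 11502 ztop 0.024 topmean [ 0.4633 -0.3472] rect c 454.0 -346.5 wh 119.8 120.3 a 6.1 ext [228.0, 118.0, 410.0, 303.0]
circ 2662 455.1 -351.8 20.2
circ 1809 623.1 40.5 52.5
```

View pics/w11.png

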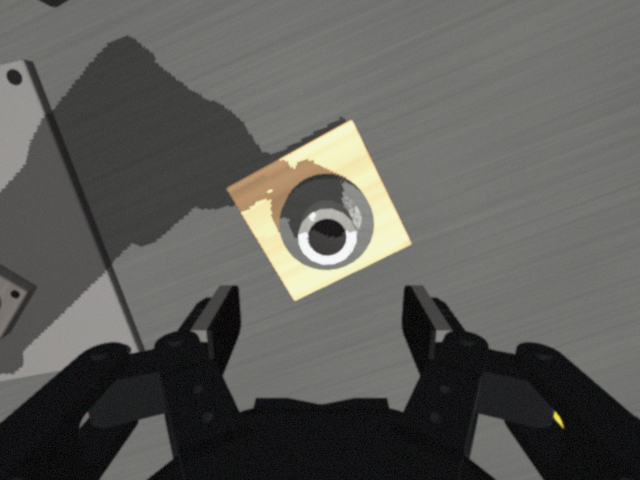

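Emit:
{"method": "servo_tool", "body": {"moves": [{"jaw": 0.8,"slide": [-1,-5,-40],"turn": [0,0,0]},{"jaw": 0.8,"slide": [-1,-5,-70],"turn": [0,0,0]},{"jaw": 0.8,"slide": [-1,-5,-95],"turn": [0,0,0]},{"jaw": 0.8,"slide": [-1,-5,-110],"turn": [0,0,0]},{"jaw": 0.8,"slide": [-1,-5,-110],"turn": [0,0,0]},{"jaw": 0.8,"slide": [-1,-5,-110],"turn": [0,0,0]}]}}

```text
time_s: 34.0
position: [0.4561, -0.3492, 0.0692]
eef_rot: [-3.141, 0.001, -0.375]
wrist_force: [-0.5, -0.8, 1.0]
width: 0.0687
```

Emit:
{"method": "servo_tool", "body": {"moves": [{"jaw": 0,"slide": [0,0,0],"turn": [0,0,0]},{"jaw": 0,"slide": [0,0,0],"turn": [0,0,0]},{"jaw": 0,"slide": [0,0,0],"turn": [0,0,0]},{"jaw": 0,"slide": [0,0,0],"turn": [0,0,0]},{"jaw": 0,"slide": [0,0,0],"turn": [0,0,0]},{"jaw": 0,"slide": [0,0,0],"turn": [0,0,0]}]}}

```text
time_s: 34.5
position: [0.4569, -0.3498, 0.0708]
eef_rot: [-3.141, -0.001, -0.375]
wrist_force: [-2.2, 1.1, 11.3]
width: 0.038
```

Emit:
{"method": "servo_tool", "body": {"moves": [{"jaw": 0,"slide": [0,0,15],"turn": [0,0,0]},{"jaw": 0,"slide": [0,0,30],"turn": [0,0,0]},{"jaw": 0,"slide": [18,16,30],"turn": [0,0,0]},{"jaw": 0,"slide": [40,37,30],"turn": [0,0,0]},{"jaw": 0,"slide": [62,58,30],"turn": [0,0,0]},{"jaw": 0,"slide": [84,78,30],"turn": [0,0,0]},{"jaw": 0,"slide": [106,98,30],"turn": [0,0,0]},{"jaw": 0,"slide": [128,118,30],"turn": [0,0,0]},{"jaw": 0,"slide": [150,138,30],"turn": [0,0,0]},{"jaw": 0,"slide": [163,155,30],"turn": [0,0,0]},{"jaw": 0,"slide": [166,180,30],"turn": [0,0,0]},{"jaw": 0,"slide": [166,210,30],"turn": [0,0,0]}]}}

```text
time_s: 35.5
position: [0.6239, -0.1397, 0.102]
eef_rot: [3.141, -0.003, -0.375]
wrist_force: [-0.6, 0.5, -4.4]
width: 0.038
```

Emit:
{"method": "servo_tool", "body": {"moves": [{"jaw": 0,"slide": [0,30,0],"turn": [0,0,0]},{"jaw": 0,"slide": [0,60,0],"turn": [0,0,0]},{"jaw": 0,"slide": [0,90,0],"turn": [0,0,0]},{"jaw": 0,"slide": [0,120,0],"turn": [0,0,0]},{"jaw": 0,"slide": [0,150,0],"turn": [0,0,0]},{"jaw": 0,"slide": [0,172,0],"turn": [0,0,0]},{"jaw": 0,"slide": [0,180,0],"turn": [0,0,0]},{"jaw": 0,"slide": [0,180,-10],"turn": [0,0,0]},{"jaw": 0,"slide": [0,180,-20],"turn": [0,0,0]},{"jaw": 0,"slide": [0,180,-27],"turn": [0,0,0]},{"jaw": 0,"slide": [0,180,-27],"turn": [0,0,0]}]}}

```text
time_s: 36.42
position: [0.6229, 0.0388, 0.0733]
eef_rot: [3.14, -0.001, -0.377]
wrist_force: [-0.8, -0.3, -5.5]
width: 0.038
```

Emit:
{"method": "servo_tool", "body": {"moves": [{"jaw": 0,"slide": [0,2,-1],"turn": [0,0,0]},{"jaw": 0,"slide": [0,2,-2],"turn": [0,0,0]},{"jaw": 0,"slide": [0,2,-3],"turn": [0,0,0]},{"jaw": 0,"slide": [0,2,-3],"turn": [0,0,0]}]}}

```text
time_s: 36.75
position: [0.6231, 0.0397, 0.0711]
eef_rot: [3.14, -0.002, -0.378]
wrist_force: [-4.1, -2.0, 4.9]
width: 0.0378
```

Contact: the force went from −5.5 to +4.9 N. Release, straight up, then back over the barrel.

Emit:
{"method": "servo_tool", "body": {"moves": [{"jaw": 0.8,"slide": [0,0,0],"turn": [0,0,0]},{"jaw": 0.8,"slide": [0,0,0],"turn": [0,0,0]},{"jaw": 0.8,"slide": [0,0,0],"turn": [0,0,0]},{"jaw": 0.8,"slide": [0,0,25],"turn": [0,0,0]},{"jaw": 0.8,"slide": [0,0,60],"turn": [0,0,0]},{"jaw": 0.8,"slide": [0,0,100],"turn": [0,0,0]},{"jaw": 0.8,"slide": [-123,-70,100],"turn": [0,0,0]},{"jaw": 0.8,"slide": [-123,-70,100],"turn": [0,0,0]},{"jaw": 0.8,"slide": [-123,-70,100],"turn": [0,0,0]},{"jaw": 0.8,"slide": [-123,-70,100],"turn": [0,0,0]},{"jaw": 0.8,"slide": [-123,-70,100],"turn": [0,0,0]},{"jaw": 0.8,"slide": [-123,-70,100],"turn": [0,0,0]}]}}

```text
time_s: 37.75
position: [0.4999, -0.0301, 0.1715]
eef_rot: [-3.142, -0.002, -0.379]
wrist_force: [1.2, 0.9, -0.2]
width: 0.0684
```

```bash
python3 - <<'E'
from meas import *
o=arm.get_obs();print(o['time_s'],o['position'],o['eef_rot'],upright(o))
im,d=arm.read_camera('wrist'); P=cloud('wrist',d,o)
circ(P,.075,.087,(.5,-.03),.05)
cv2.imwrite('pics/w12.png',im)
im,d=arm.read_camera('top');P=cloud('top',d); circ(P,.085,.097,(.623,.04),.05); circ(P,.018,.027,(.62,.04),.065)
cv2.imwrite('pics/t12.png',im)
E
```

```text
37.75 [ 0.499856   -0.03012123  0.17147645] [-3.14153230e+00 -1.69361559e-03 -3.78838542e-01] [0.00057029 0.00159585 0.        ]
circ 2602 499.2 -29.7 20.1
circ 0 0.0 0.0 0.0
circ 0 0.0 0.0 0.0
```

View pics/t12.png

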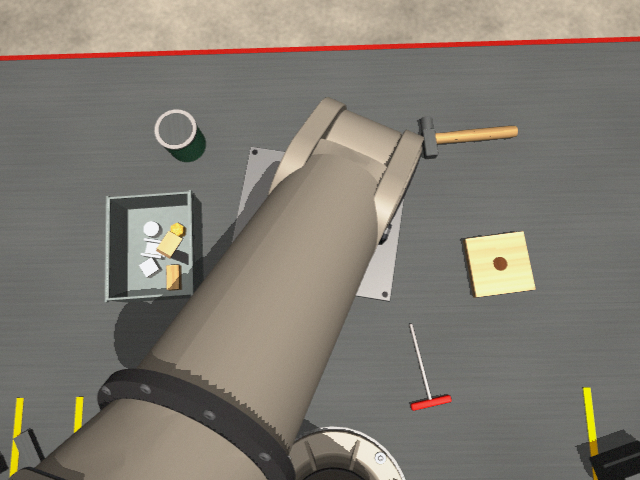

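Emit:
{"method": "servo_tool", "body": {"moves": [{"jaw": 0.8,"slide": [0,0,-40],"turn": [0,0,0]},{"jaw": 0.8,"slide": [0,0,-75],"turn": [0,0,0]},{"jaw": 0.8,"slide": [0,0,-105],"turn": [0,0,0]},{"jaw": 0.8,"slide": [0,0,-122],"turn": [0,0,0]},{"jaw": 0.8,"slide": [0,0,-122],"turn": [0,0,0]},{"jaw": 0.8,"slide": [0,0,-122],"turn": [0,0,0]},{"jaw": 0,"slide": [0,0,-122],"turn": [0,0,0]},{"jaw": 0,"slide": [0,0,-122],"turn": [0,0,0]},{"jaw": 0,"slide": [0,0,-122],"turn": [0,0,0]},{"jaw": 0,"slide": [0,0,-122],"turn": [0,0,0]},{"jaw": 0,"slide": [0,0,-122],"turn": [0,0,0]},{"jaw": 0,"slide": [0,0,-122],"turn": [0,0,0]}]}}

```text
time_s: 38.85
position: [0.5019, -0.0295, 0.0507]
eef_rot: [-3.142, -0.004, -0.377]
wrist_force: [-2.6, -0.6, 10.0]
width: 0.0386
```

Emit:
{"method": "servo_tool", "body": {"moves": [{"jaw": 0,"slide": [0,0,20],"turn": [0,0,0]},{"jaw": 0,"slide": [0,0,40],"turn": [0,0,0]},{"jaw": 0,"slide": [-4,-25,40],"turn": [0,0,0]},{"jaw": 0,"slide": [-8,-57,40],"turn": [0,0,0]},{"jaw": 0,"slide": [-13,-90,40],"turn": [0,0,0]},{"jaw": 0,"slide": [-18,-123,40],"turn": [0,0,0]},{"jaw": 0,"slide": [-23,-156,40],"turn": [0,0,0]},{"jaw": 0,"slide": [-28,-189,40],"turn": [0,0,0]},{"jaw": 0,"slide": [-33,-222,40],"turn": [0,0,0]},{"jaw": 0,"slide": [-38,-255,40],"turn": [0,0,0]},{"jaw": 0,"slide": [-42,-285,40],"turn": [0,0,0]},{"jaw": 0,"slide": [-45,-308,40],"turn": [0,0,0]}]}}

```text
time_s: 39.85
position: [0.4564, -0.34, 0.0917]
eef_rot: [3.141, -0.005, -0.378]
wrist_force: [0.1, 0.5, -6.5]
width: 0.0384
```

```bash
python3 - <<'E'
from meas import *
o=arm.get_obs();print(o['time_s'],o['position'],o['eef_rot'],o['width'],o['wrist_force'])
im,d=arm.read_camera('top');P=cloud('top',d)
circ(P,.085,.097,(.623,.04),.05); circ(P,.018,.027,(.62,.04),.065)
cv2.imwrite('pics/t13.png',im)
m=(P[...,2]>.018)&(P[...,2]<.027)&(np.hypot(P[...,0]-.454,P[...,1]+.346)<.1)
print(cv2.minAreaRect((P[m][:,:2]*1000).astype(np.float32)))
E
```

```text
39.85 [ 0.45636992 -0.33998875  0.09165406] [ 3.14114936 -0.00546817 -0.37817128] 0.03837698267920943 [ 0.06185939  0.51794769 -6.50126798]
circ 325 622.3 38.5 20.2
circ 749 623.5 40.9 52.3
((0.0, 0.0), (0.0, 0.0), 0.0)
```

View pics/t13.png

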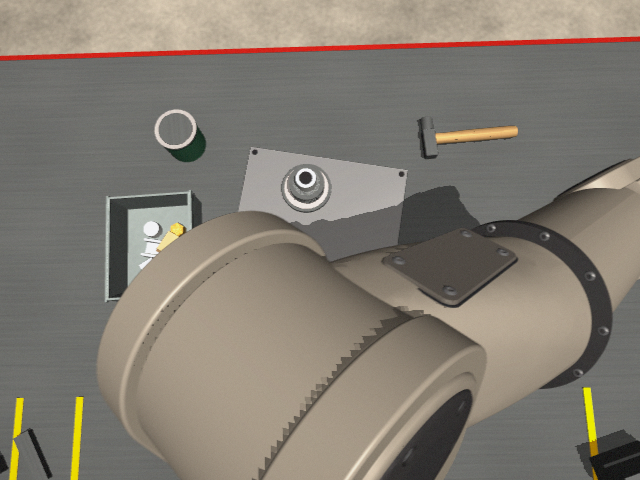

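Emit:
{"method": "servo_tool", "body": {"moves": [{"jaw": 0,"slide": [0,-7,0],"turn": [0,0.004,0]},{"jaw": 0,"slide": [0,-7,-10],"turn": [0,0.004,0]},{"jaw": 0,"slide": [0,-7,-20],"turn": [0,0.004,0]},{"jaw": 0,"slide": [0,-7,-26],"turn": [0,0.004,0]},{"jaw": 0,"slide": [0,-7,-28],"turn": [0,0.004,0]},{"jaw": 0,"slide": [0,-7,-28],"turn": [0,0.004,0]}]}}

```text
time_s: 40.4
position: [0.4553, -0.3499, 0.0634]
eef_rot: [3.137, -0.002, -0.38]
wrist_force: [0.4, 0.8, -5.0]
width: 0.0388
```

Emit:
{"method": "servo_tool", "body": {"moves": [{"jaw": 0,"slide": [0,0,-1],"turn": [0,0,0]},{"jaw": 0,"slide": [0,0,-2],"turn": [0,0,0]},{"jaw": 0,"slide": [0,0,-3],"turn": [0,0,0]},{"jaw": 0,"slide": [0,0,-3],"turn": [0,0,0]}]}}

```text
time_s: 40.73
position: [0.4555, -0.3497, 0.0609]
eef_rot: [3.138, -0.002, -0.38]
wrist_force: [-2.6, 3.3, 3.1]
width: 0.0384
```

Emit:
{"method": "servo_tool", "body": {"moves": [{"jaw": 0.8,"slide": [0,0,0],"turn": [0,0,0]},{"jaw": 0.8,"slide": [0,0,0],"turn": [0,0,0]},{"jaw": 0.8,"slide": [0,0,0],"turn": [0,0,0]},{"jaw": 0.8,"slide": [0,0,25],"turn": [0,0,0]},{"jaw": 0.8,"slide": [0,0,60],"turn": [0,0,0]},{"jaw": 0.8,"slide": [0,0,100],"turn": [0,0,0]},{"jaw": 0.8,"slide": [0,0,130],"turn": [0,0,0]},{"jaw": 0.8,"slide": [70,170,150],"turn": [0,0,0]},{"jaw": 0.8,"slide": [70,170,150],"turn": [0,0,0]},{"jaw": 0.8,"slide": [70,170,150],"turn": [0,0,0]},{"jaw": 0.8,"slide": [70,170,150],"turn": [0,0,0]},{"jaw": 0.8,"slide": [70,170,150],"turn": [0,0,0]}]}}

```text
time_s: 41.73
position: [0.5278, -0.1745, 0.2112]
eef_rot: [3.14, -0.002, -0.375]
wrist_force: [0.6, 0.6, -0.6]
width: 0.068
```

```bash
python3 - <<'E'
from meas import *
o=arm.get_obs();print(o['time_s'],o['position'])
shot('scene','s14.png')
im,d,P=measure('top',['flanged','finned','stand','fixture','square_end','hex_end','channel','packing','ply','round_end','flat_end','tin','hammer','key','cutter'])
circ(P,.085,.097,(.623,.04),.05); circ(P,.018,.027,(.62,.04),.065); circ(P,.085,.097,(.454,-.347),.05)
cv2.imwrite('pics/t14.png',im)
E
```

```text
41.7333 [ 0.52781868 -0.17454779  0.21116248]
flanged conf 0.61 n 748 ztop 0.093 topmean [ 0.4507 -0.34  ] rect c 419.0 -237.8 wh 38.9 271.2 a 17.3 ext [494.0, 249.0, 524.0, 285.0]
finned conf 0.90 n 1036 ztop 0.093 topmean [0.6217 0.0388] rect c 622.2 38.9 wh 37.2 39.3 a 88.9 ext [292.0, 166.0, 322.0, 202.0]
stand conf 0.85 n 1046 ztop 0.024 topmean [ 0.4361 -0.3735] rect c 410.3 -286.1 wh 115.0 292.4 a 24.4 ext [486.0, 233.0, 534.0, 296.0]
square_end conf 0.51 n 271 ztop 0.030 topmean [0.463  0.3614] rect c 463.1 361.7 wh 31.7 29.9 a 34.6 ext [138.0, 259.0, 162.0, 279.0]
square_end conf 0.43 n 122 ztop 0.024 topmean [0.4838 0.2991] rect c 484.2 299.3 wh 34.5 15.8 a 66.9 ext [173.0, 251.0, 192.0, 264.0]
hex_end conf 0.57 n 162 ztop 0.027 topmean [0.5399 0.3077] rect c 540.1 307.0 wh 28.9 22.8 a 55.5 ext [170.0, 220.0, 187.0, 234.0]
packing conf 0.72 n 216 ztop 0.029 topmean [0.5419 0.359 ] rect c 542.4 359.4 wh 29.0 27.4 a 46.7 ext [146.0, 222.0, 163.0, 239.0]
packing conf 0.69 n 394 ztop 0.027 topmean [0.4413 0.3132] rect c 441.7 313.4 wh 49.6 25.1 a 2.0 ext [166.0, 266.0, 182.0, 2
[... 427 characters left out ...]
90 topmean [0.7312 0.2975] rect c 732.1 297.4 wh 84.2 82.0 a 34.3 ext [151.0, 109.0, 208.0, 162.0]
tin conf 0.52 n 788 ztop 0.024 topmean [0.6092 0.0435] rect c 623.4 41.2 wh 100.3 103.1 a 88.7 ext [285.0, 162.0, 329.0, 215.0]
hammer conf 0.50 n 707 ztop 0.093 topmean [ 0.4525 -0.3457] rect c 426.5 -237.9 wh 39.0 268.0 a 13.8 ext [493.0, 253.0, 526.0, 283.0]
cutter conf 0.68 n 218 ztop 0.036 topmean [0.3354 0.2007] rect c 333.4 201.5 wh 27.2 30.6 a 78.8 ext [218.0, 326.0, 239.0, 338.0]
cutter conf 0.45 n 11491 ztop 0.014 topmean [0.5718 0.0732] rect c 556.4 36.7 wh 302.5 280.2 a 79.5 ext [224.0, 147.0, 392.0, 280.0]
circ 323 622.1 38.7 19.9
circ 748 623.6 40.7 52.1
circ 369 454.2 -349.0 20.3
```

View pics/t14.png

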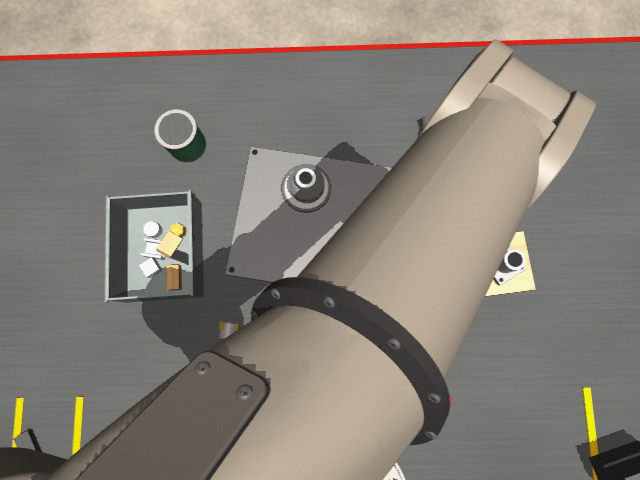

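View pics/s14.png

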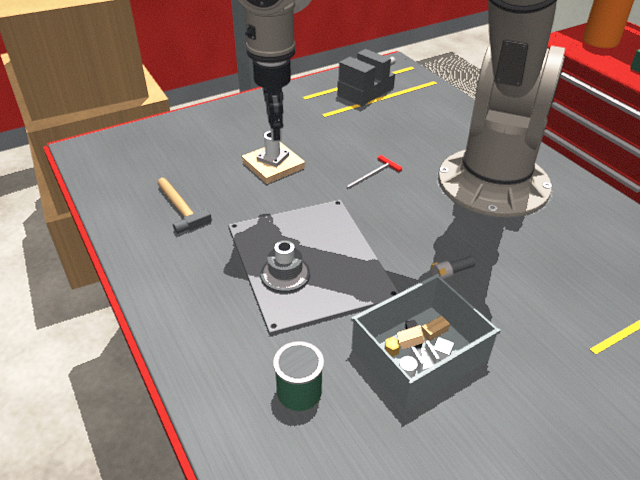

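Emit:
{"method": "servo_tool", "body": {"moves": [{"jaw": 0.8,"slide": [0,0,10],"turn": [0,0,0]},{"jaw": 0.8,"slide": [0,0,10],"turn": [0,0,0]},{"jaw": 0.8,"slide": [0,0,10],"turn": [0,0,0]},{"jaw": 0.8,"slide": [0,0,10],"turn": [0,0,0]},{"jaw": 0.8,"slide": [0,0,10],"turn": [0,0,0]},{"jaw": 0.8,"slide": [0,0,10],"turn": [0,0,0]}]}}

```text
time_s: 43.08
position: [0.5255, -0.1797, 0.2208]
eef_rot: [3.138, -0.002, -0.38]
wrist_force: [-1.0, 0.2, -0.5]
width: 0.0686
```

```bash
python3 - <<'E'
from h import *
print(arm.close_job())
E
```

```text
the job is handed in; nothing more can be done
None
```

All seven offcuts are in the scrap bin, and the two cylinders have swapped pads, using the cleared plate as a waiting spot. I handed the job in at about 43 s, and `arm.close_job()` reports no verdict.

**Cylinders:** In the last pictures both stand upright. The finned cylinder is about 2.5 mm from the centre of the round steel pad, and the barrel about 2.5 mm from the centre of the plywood pad. Each was lowered until the wrist force showed contact, then released.

**Offcuts:** Six were found inside the bin and below its rim in that same top picture. The network missed the channel there, but it is visible in the bin in both camera pictures.

**Bystanders:** The tin and cutter read where they started. The hammer and key were not measured at the end because the arm hid them from the top camera. They look untouched in the scene picture, and the arm never worked close to them.

**Disagreements:** A few low-confidence network reports were wrong, such as the hammer "found" at the barrel. I set those aside after checking them against the pictures.

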